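Deal desiccant canisters to the storage trays

ROBOT

A 6-joint arm with a two-finger parallel gripper is mounted at the origin on the work surface. World frame = base frame: x ahead of the robot, y to its left, z up, the work surface at z = 0. Lengths are in mm, angles in rad, forces in N, time in s.
With the tool pointing down it reaches from about 250 to 800 mm from the base axis. Payload 3.9 kg.
Tool frame: the origin (TCP) lies at the very end of the fingers, on their centre line; the grasp point (between the pads) lies 19 mm behind it; z points along the fingers, y is the direction in which the jaws open and shut (so a half turn about z gives the same grasp; the last joint's range is limited). The gripper opens to 85 mm and grips with 20 to 120 N. Pads are 22 mm wide; open, the fingers measure 114 mm over their backs; the gripper's body (76 mm by 85 mm) begins 54 mm behind the grasp point. The pads swing forward as they close: fully open they stand 13 mm farther back than shut.
Start: joints at [-1.319, 0.26, -0.138, 1.173, 0, 1.571], TCP at [130.798, -508.436, 203.004] pointing down, gripper open.
Joint ranges: [-2.78, 2.78], [-0.83, 1.72], [-1.28, 1.37], [-1.9, 2.12], [-1.57, 1.48], [-3.14, 3.14]. Speed limits (rad/s): [2.57, 2.57, 3.14, 3.14, 3.14, 3.14].

INTERFACE

Orientations are given as a 3x3 rotation matrix whose columns are the frame's x, y, z axes.
In Python, from rig import arm gives the robot as it stands.
- The arm moves only by the shell command python3 -m jog 'ROWS' [OPENING] [FORCE]. ROWS is JSON, a list of rows, each an object of numbers: "tx", "ty", "tz": the shift along the tool's x, y, z in mm; "twist": the turn about the tool's z in degrees. In form: [{"tx": .., "ty": .., "tz": .., "twist": ..}, ...]. A call has 1 to 10 rows; each row is the pose to reach, as a shift and turn from the pose commanded when the call began, along the tool's axes at that moment; what a row does not reach only later rows make up. A row lasts 1/12 s, in which the tool goes at most 41.7 mm and 7.16 degrees, less where a joint would pass 70% of its speed; a pose out of reach is approached as far as the arm can. A call with a gripper value outside its range is refused whole. OPENING is the finger opening in mm, from 0 to 85.4, set as the call begins (- or left out, the last holds). The fingers move at their own pace and stop on an object; FORCE is the grip in N (left out, the last holds). Time passes only in rows, so rows that repeat a pose let the fingers close. It gives the time, the measured TCP pose, the force and the opening at its end, in the units of the state.
- arm.state(): the state, without advancing time (a new reading comes with each control period).
- arm.camera(name): name is "side" or "top"; returns the picture (400x640x3 uint8, blue, green, red); there is no depth.
- arm.camera_info(name): a dict with "fx", "fy", "cx", "cy" (pixels), "rvec" (rotation vector, rad) and "tvec" (3), from world to camera coordinates, as OpenCV has them. Camera axes: x right, y down, z forward; pixel columns grow to the right and rows downward; lengths in mm; the calibration is good to about 2 mm. A picture is of the moment at which its call begins. camera_info takes no time and is no camera call.
- arm.close_job(): hands the job in, once; it reports no verdict.
The state is a dict: "time_s": time; "joint_positions": joint angles; "qvel": joint speeds; "tau": joint torques, N m; "position": TCP position; "tool_rot": TCP orientation; "contact_force": force on the tool from outside, world axes, zero at the start; "wrist_torque": the same for the moment, N m; "finger_gap": finger opening in mm.
Only numpy, scipy, OpenCV 4.12 (cv2) and the standard library are available. Lean on these libraries where they do the work, as an engineer would, in place of code of your own. Each camera call takes 0.05 s, during which the arm holds its last target.

TASK

Deal the three perforated aluminium canisters out to the three grey trays, one per tray in turn: first the tray next to the carry handle, then the middle tray, then the far tray, so that in the end every tray holds exactly one. Set each canister down upright inside its tray and let go of it before dealing the next; do not drop it in from a height.

Things in the scene. Friction and masses are not known exactly. Their poses are not given: they have to be found in the camera images.
- trays: three empty shallow grey trays in a row on a plywood board fixed to the table; upright dark steel handle, 39 mm tall, at one end. Origin: under the middle tray's centre, at table height; y runs along the row towards the handle, z up. Tray centres: y = +142 mm (first), 0 (middle), -142 mm (last), x = 0. Trays are 124 mm square inside; floor 10 mm, rim 22 mm above the origin; walls 4 mm thick
- canister1_mid (a point): an upright bare aluminium canister, 44 mm across, 50 mm tall, about 70 g, with rings of small dark holes in its flat top (the other small things nearby have none). The three canisters are alike; any may go to any tray. This point is its centre, 25 mm above its foot; z is its axis. It starts on the table, at least 25 mm clear all round
- canister2_mid (a point): an upright bare aluminium canister, 44 mm across, 50 mm tall, about 70 g, with rings of small dark holes in its flat top (the other small things nearby have none). The three canisters are alike; any may go to any tray. This point is its centre, 25 mm above its foot; z is its axis. It starts on the table, at least 25 mm clear all round
- canister3_mid (a point): an upright bare aluminium canister, 44 mm across, 50 mm tall, about 70 g, with rings of small dark holes in its flat top (the other small things nearby have none). The three canisters are alike; any may go to any tray. This point is its centre, 25 mm above its foot; z is its axis. It starts on the table, at least 25 mm clear all round
Things that resemble listed ones, but are neither listed nor needed, are in the scene too. What is shaped like the part that bears canister1_mid but green, pink or purple is not meant.

How it is judged:
By the outcome, as a careful person would: the job done as asked, in the order asked, and still so for the second after the job is handed in, with the robot touching nothing.
It also fails if it takes over 72 s, if anything falls off the work surface, if the arm or the gripper's body presses on something with over 40 N, if the wrist force passes 120 N, or if a joint passes its speed limit or range.

## Working session

There is one attempt and no reset: what is moved stays moved. The work goes in short steps, Python scripts to look and compute and a shell command to move; the robot and the scene stay as the last step left them, time stands still between calls to the robot, and variables do not carry over. Pictures are saved under pics/ and viewed, and the job is handed in when it is done.

```bash
mkdir -p pics; ls
python3 - <<'E'
from rig import arm
import cv2
for n in("side","top"):
    cv2.imwrite(f"pics/{n}0.png",arm.camera(n)); print(n,arm.camera_info(n))
s=arm.state();print(s)
E
```

```text
pics
side {'fx': 452.3795928000242, 'fy': 452.3795928000242, 'cx': 319.4015906979682, 'cy': 200.26068859569497, 'rvec': array([ 0.28193777, -2.65509199,  1.44832295]), 'tvec': array([396.63069367, 143.7906556 , 840.2808569 ])}
top {'fx': 418.57144934794013, 'fy': 418.57144934794013, 'cx': 321.943563828289, 'cy': 200.04429947092848, 'rvec': array([ 2.20527224, -2.14681901,  0.10518116]), 'tvec': array([-107.99963146,  416.67211718,  929.91735764])}
{'time_s': 0.1, 'joint_positions': array([-1.31901093e+00,  2.60596381e-01, -1.39264621e-01,  1.17268680e+00,
        1.22502410e-05,  1.57080674e+00]), 'qvel': array([ 0.00086633, -0.00095568,  0.00435446,  0.0020833 , -0.00254372,
        0.00025107]), 'tau': array([-5.78697236e-04, -4.06508732e+01,  2.54527527e+01,  1.00780590e-02,
       -2.57999352e-05,  1.54904537e-06]), 'position': array([ 130.63249266, -507.79719905,  202.25038915]), 'tool_rot': array([[ 9.68471765e-01,  2.49122981e-01, -4.24487843e-04],
       [ 2.49123342e-01, -9.68470275e-01,  1.69930462e-03],
       [ 1.22319754e-05, -1.75147838e-03, -9.99998466e-01]]), 'contact_force': array([ 0.5889699 , -0.74465682, -1.11301215]), 'wrist_torque': array([ 0.02089002, -0.01871633, -0.02623569]), 'finger_gap': 85.67821541937968}
```

View pics/top0.png

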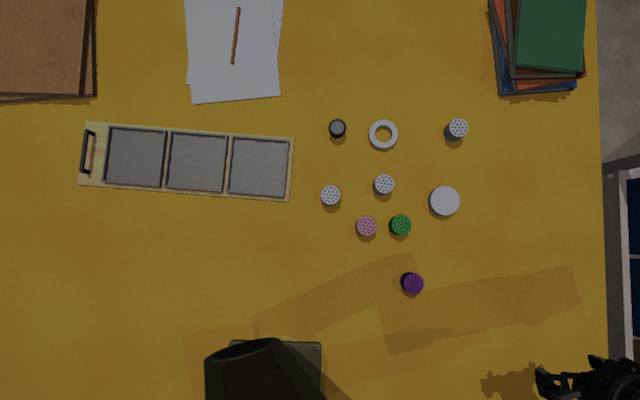

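View pics/side0.png

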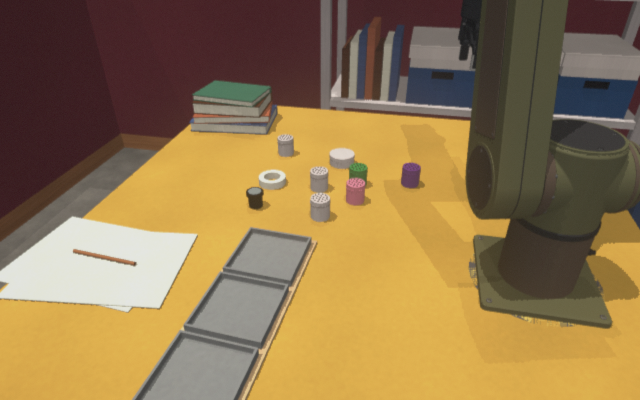

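The top picture shows three bare canisters at about (330,195), (384,184) and (457,128). The trays are at about (135,157), (198,162) and (260,167), and the handle is at the left, (87,152). Next I'll zoom in and measure.

```bash
cat > h.py <<'E'
import numpy as np,cv2
from rig import arm
def cam(n):
    c=arm.camera_info(n);R=cv2.Rodrigues(c['rvec'])[0];K=np.array([[c['fx'],0,c['cx']],[0,c['fy'],c['cy']],[0,0,1]]);return K,R,c['tvec']
def back(n,uv,z):
    K,R,t=cam(n);d=R.T@np.linalg.inv(K)@np.array([*uv,1.]);o=-R.T@t
    return o+d*(z-o[2])/d[2]
def proj(n,P):
    K,R,t=cam(n);return cv2.projectPoints(np.array(P,float).reshape(-1,3),cv2.Rodrigues(R)[0],t,K,None)[0].reshape(-1,2)
E
python3 - <<'E'
from h import *
im=cv2.imread('pics/top0.png')
hsv=cv2.cvtColor(im,cv2.COLOR_BGR2HSV)
m=((hsv[...,1]<70)&(hsv[...,2]>60)).astype(np.uint8)*255
m=cv2.morphologyEx(m,cv2.MORPH_CLOSE,np.ones((3,3)))
cs,_=cv2.findContours(m,cv2.RETR_EXTERNAL,cv2.CHAIN_APPROX_NONE)
for c in cs:
    a=cv2.contourArea(c)
    if 60<a<8000:
        (r)=cv2.minAreaRect(c);M=cv2.moments(c);u=(M['m10']/M['m00'],M['m01']/M['m00'])
        print(np.round(u,1),a,np.round(r[1],1),round(r[2],1),back('top',u,50).round(1),back('top',u,22).round(1))
a=cv2.resize(im[105:235,300:480],None,fx=4,fy=4,interpolation=cv2.INTER_CUBIC);cv2.imwrite('pics/z1.png',a)
a=cv2.resize(im[110:210,70:300],None,fx=3.4,fy=3.4,interpolation=cv2.INTER_CUBIC);cv2.imwrite('pics/z2.png',a)
E
```

```text
[365.5 224.8] 188.0 [16. 16.] 90.0 [ 364.9 -193.1   50. ] [ 365.9 -196.2   22. ]
[444.5 200.3] 674.5 [29. 29.] 90.0 [ 423.4 -366.1   50. ] [ 426.2 -374.5   22. ]
[329.9 194.7] 284.5 [19. 19.] 90.0 [ 428.9 -113.8   50. ] [ 431.8 -114.4   22. ]
[383.9 183.4] 284.0 [19.1 19.1] 45.0 [ 457.3 -232.3   50. ] [ 461.1 -236.5   22. ]
[626.2 258.2] 1522.5 [193.  21.] 90.0 [ 307.6 -761.8   50. ] [ 306.8 -782.3   22. ]
[257.2 165.6] 3306.0 [59.  58.2] 4.8 [489.2  48.4  50. ] [494.1  52.8  22. ]
[194.9 160.3] 3294.5 [58.9 58.9] 5.7 [497.2 186.3  50. ] [502.3 194.9  22. ]
[133.  155.1] 3310.5 [61.  59.9] 5.7 [505.1 323.7  50. ] [510.4 336.5  22. ]
[382.9 133.9] 631.0 [28. 28.] 90.0 [ 568.2 -228.7   50. ] [ 575.5 -232.8   22. ]
[337.  126.9] 124.0 [12. 13.] 0.0 [ 581.4 -125.8   50. ] [ 589.1 -126.8   22. ]
[458.1 127.3] 273.5 [19.1 18.4] 45.0 [ 588.1 -396.6   50. ] [ 596.  -405.9   22. ]
[618.9  77. ] 6272.0 [163.  43.] 90.0 [ 714.8 -761.8   50. ] [ 726.5 -782.2   22. ]
```

View pics/z1.png

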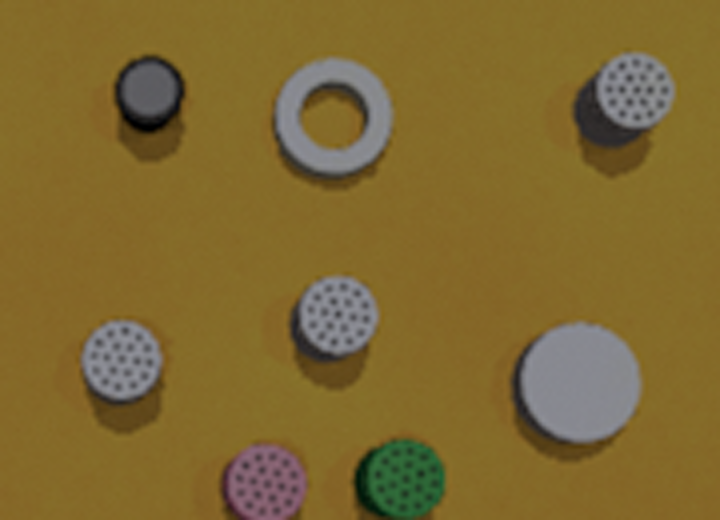

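View pics/z2.png

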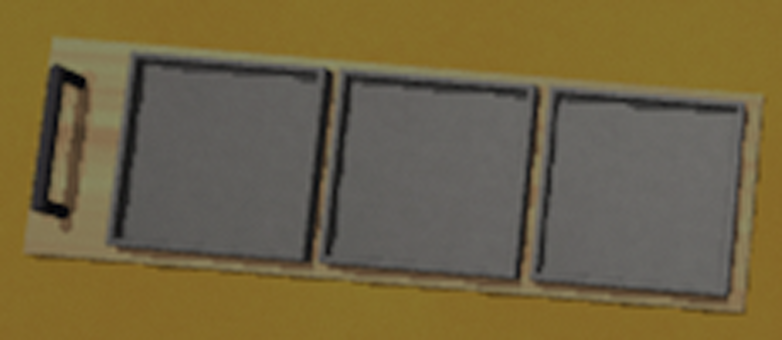

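Run:
```python
from h import *
from scipy.optimize import least_squares
# outer rim corners in z2 pix (-x side +y etc): TL,TR,BR,BL
Z=np.array([[132,52],[331,68],[311,262],[107,245],[342,71],[540,86],[521,279],[321,263],[550,87],[748,103],[729,298],[530,282]],float)
uv=(Z+.5)/3.4-.5+[70,110]
L=[]
for cy in(142,0,-142):
    L+=[(66,cy+66),(66,cy-66),(-66,cy-66),(-66,cy+66)]
L=np.array(L,float)
def W(p,L,z=22):
    c,s=np.cos(p[2]),np.sin(p[2]);return np.c_[p[0]+c*L[:,0]-s*L[:,1],p[1]+s*L[:,0]+c*L[:,1],np.full(len(L),z)]
r=least_squares(lambda p:(proj('top',W(p,L))-uv).ravel(),[500,190,0])
print(r.x,np.degrees(r.x[2]),np.sqrt(np.mean(r.fun**2)))
C=W(r.x,np.array([[0,142],[0,0],[0,-142.]]));print(C.round(1))
np.save('tray.npy',r.x)
im=cv2.imread('pics/side0.png')
for k in range(3):
    cv2.polylines(im,[np.int32(proj('side',W(r.x,L[4*k:4*k+4])))],True,(0,0,255),1)
for x,y in((428.9,-113.8),(457.3,-232.3),(588.1,-396.6)):
    t=np.linspace(0,6.28,40);cv2.polylines(im,[np.int32(proj('side',np.c_[x+22*np.cos(t),y+22*np.sin(t),0*t+50]))],True,(0,0,255),1)
cv2.imwrite('pics/ov.png',im)
```

```text
[ 5.01098359e+02  1.92057666e+02 -5.59215631e-02] -3.2040695499724103 0.5367676046026972
[[509.  333.8  22. ]
 [501.1 192.1  22. ]
 [493.2  50.3  22. ]]
```

View pics/ov.png

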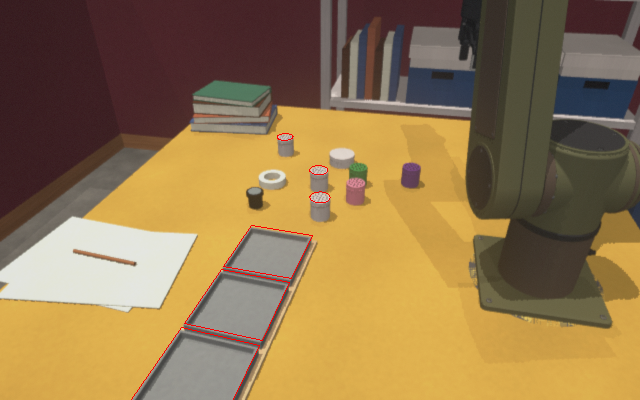

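The overlay lands on the tray rims and canister tops in the side view, so the calibration is good enough to act on. I'll write a helper to work out shifts, then make the first move.

```bash
cat >> h.py <<'E'
def go(x,y,z,yaw=86.8):
    s=arm.state();R=s['tool_rot'];d=R.T@(np.array([x,y,z])-s['position'])
    cy=np.degrees(np.arctan2(R[1,0],R[0,0]))
    print('t',round(s['time_s'],2),'pos',s['position'].round(1),'yaw',cy.round(2),'gap',round(s['finger_gap'],1),'F',s['contact_force'].round(1),'-> t',d.round(1),'twist',round(-(yaw-cy),1))
E
python3 -c "
from h import *
go(428.9,-113.8,140)"
```

```text
t 0.1 pos [ 130.6 -507.8  202.3] yaw 14.43 gap 85.7 F [ 0.6 -0.7 -1.1] -> t [ 387.  -307.2   62.8] twist -72.4
```

```bash
python3 -m jog '[{"tx":15,"ty":-12,"twist":-4},{"tx":45,"ty":-36,"twist":-11},{"tx":75,"ty":-60,"twist":-18},{"tx":105,"ty":-84,"twist":-25},{"tx":135,"ty":-108,"twist":-32},{"tx":165,"ty":-132,"twist":-39},{"tx":195,"ty":-156,"twist":-46},{"tx":225,"ty":-180,"twist":-53},{"tx":250,"ty":-199,"twist":-60},{"tx":260,"ty":-207,"twist":-65}]' 85 40
python3 -c "
from h import *
go(428.9,-113.8,120)"
```

```text
t 0.1 pos [ 130.6 -507.8  202.3] yaw 14.43 gap 85.7 F [ 0.6 -0.7 -1.1] -> t [ 387.  -307.1   82.8] twist -72.4schema error: expected keys tx, ty, tz, twist
```

All four keys are required, so I'll resend it with them.

```bash
python3 -m jog '[{"tx":15,"ty":-12,"tz":0,"twist":-4},{"tx":45,"ty":-36,"tz":0,"twist":-11},{"tx":75,"ty":-60,"tz":0,"twist":-18},{"tx":105,"ty":-84,"tz":0,"twist":-25},{"tx":135,"ty":-108,"tz":0,"twist":-32},{"tx":165,"ty":-132,"tz":0,"twist":-39},{"tx":195,"ty":-156,"tz":0,"twist":-46},{"tx":225,"ty":-180,"tz":0,"twist":-53},{"tx":250,"ty":-199,"tz":0,"twist":-60},{"tx":260,"ty":-207,"tz":0,"twist":-65}]' 85 40
python3 -c "
from h import *
go(428.9,-113.8,120)"
```

```text
time_s: 0.93
position: [332.4, -240.1, 202.8]
tool_rot: [[0.174, 0.985, 0.0], [0.985, -0.174, 0.002], [0.002, 0.0, -1.0]]
contact_force: [-0.0, -0.4, 0.2]
finger_gap: 85.3
t 0.93 pos [ 332.4 -240.1  202.8] yaw 79.96 gap 85.3 F [-0.  -0.4  0.2] -> t [141.  73.  83.] twist -6.8
```

```bash
python3 -m jog '[{"tx":15,"ty":7,"tz":10,"twist":-3},{"tx":45,"ty":22,"tz":25,"twist":-6},{"tx":75,"ty":37,"tz":40,"twist":-6.8},{"tx":105,"ty":55,"tz":60,"twist":-6.8},{"tx":130,"ty":68,"tz":75,"twist":-6.8},{"tx":141,"ty":73,"tz":83,"twist":-6.8},{"tx":141,"ty":73,"tz":83,"twist":-6.8},{"tx":141,"ty":73,"tz":83,"twist":-6.8},{"tx":141,"ty":73,"tz":83,"twist":-6.8}]'
python3 -c "
from h import *
go(428.9,-113.8,12)
for n in('top','side'): cv2.imwrite(f'pics/{n}1.png',arm.camera(n))"
```

```text
time_s: 1.68
position: [428.2, -118.4, 120.2]
tool_rot: [[0.066, 0.998, -0.001], [0.998, -0.066, -0.0], [-0.0, -0.001, -1.0]]
contact_force: [-0.7, 0.7, -0.1]
finger_gap: 84.8
t 1.68 pos [ 428.2 -118.4  120.2] yaw 86.21 gap 84.8 F [-0.7  0.7 -0.1] -> t [  4.6   0.4 108.2] twist -0.6
```

View pics/side1.png

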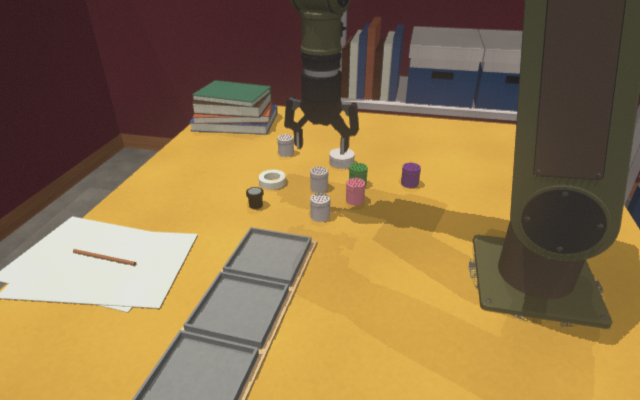

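The side picture shows the open gripper above the front canister at (320,207), with a clear way down.

```bash
python3 -m jog '[{"tx":4.6,"ty":0.4,"tz":15,"twist":-0.6},{"tx":4.6,"ty":0.4,"tz":40,"twist":-0.6},{"tx":4.6,"ty":0.4,"tz":65,"twist":-0.6},{"tx":4.6,"ty":0.4,"tz":85,"twist":-0.6},{"tx":4.6,"ty":0.4,"tz":98,"twist":-0.6},{"tx":4.6,"ty":0.4,"tz":106,"twist":-0.6},{"tx":4.6,"ty":0.4,"tz":108,"twist":-0.6},{"tx":4.6,"ty":0.4,"tz":108,"twist":-0.6},{"tx":4.6,"ty":0.4,"tz":108,"twist":-0.6}]'
python3 -c "
from h import *
go(428.9,-113.8,12)
for n in('top','side'): cv2.imwrite(f'pics/{n}2.png',arm.camera(n))
a=cv2.imread('pics/side2.png')[100:280,200:440];cv2.imwrite('pics/s2z.png',cv2.resize(a,None,fx=3.2,fy=3.2))"
```

```text
time_s: 2.53
position: [430.1, -114.0, 12.9]
tool_rot: [[0.056, 0.998, 0.002], [0.998, -0.056, -0.0], [-0.0, 0.002, -1.0]]
contact_force: [0.0, -0.8, 0.3]
finger_gap: 84.8
t 2.53 pos [ 430.1 -114.    12.9] yaw 86.79 gap 84.8 F [ 0.  -0.8  0.3] -> t [ 0.1 -1.2  0.9] twist -0.0
```

View pics/s2z.png

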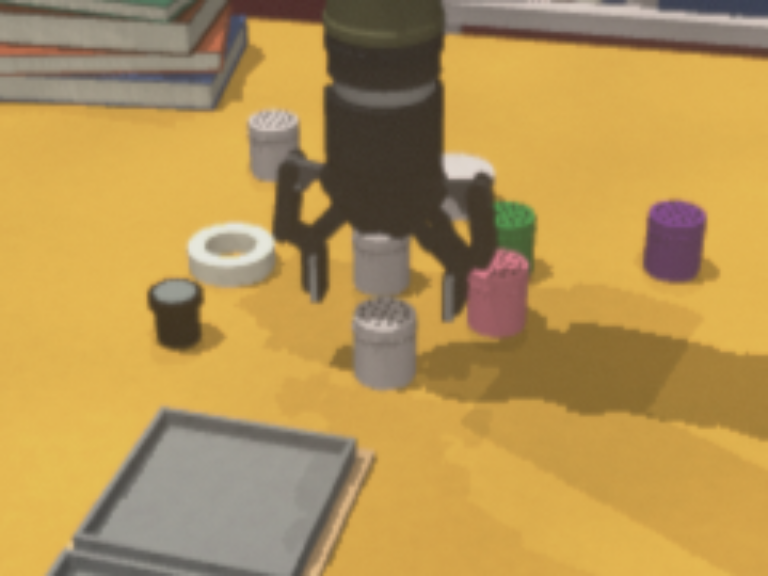

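```bash
python3 -c "
from h import *
print(proj('side',[[472,-116,26],[388,-112,26],[430,-114,50],[430,-114,0]]).round(1), proj('top',[[472,-116,26],[388,-112,26]]).round(1))
a=cv2.imread('pics/top2.png')[100:280,220:460];cv2.imwrite('pics/t2z.png',cv2.resize(a,None,fx=3.2,fy=3.2))
print(arm.state())"
```

```text
[[301.3 203.6]
 [338.2 209. ]
 [319.5 197.1]
 [319.6 216. ]] [[331.1 176.9]
 [328.4 213.9]]
{'time_s': 2.6333, 'joint_positions': array([-2.58553896e-01,  3.02375945e-01, -6.41915375e-01,  6.24257498e-01,
       -1.98476348e-05,  1.36789153e+00]), 'qvel': array([ 0.00324983,  0.00045544, -0.00412663, -0.00322238, -0.00086709,
        0.00087458]), 'tau': array([-6.49647787e-02, -3.57787585e+01,  1.83259428e+01,  8.94313009e-03,
       -2.90721902e-03, -2.80436052e-04]), 'position': array([ 430.43024717, -113.84463668,   13.02994596]), 'tool_rot': array([[ 5.56209187e-02,  9.98449605e-01,  2.16772643e-03],
       [ 9.98451847e-01, -5.56197543e-02, -5.93836655e-04],
       [-4.72347563e-04,  2.19740019e-03, -9.99997474e-01]]), 'contact_force': array([ 1.21735144,  0.03459648, -0.1505625 ]), 'wrist_torque': array([-0.00528207,  0.05022067,  0.01176622]), 'finger_gap': 85.0654104698991}
```

View pics/t2z.png

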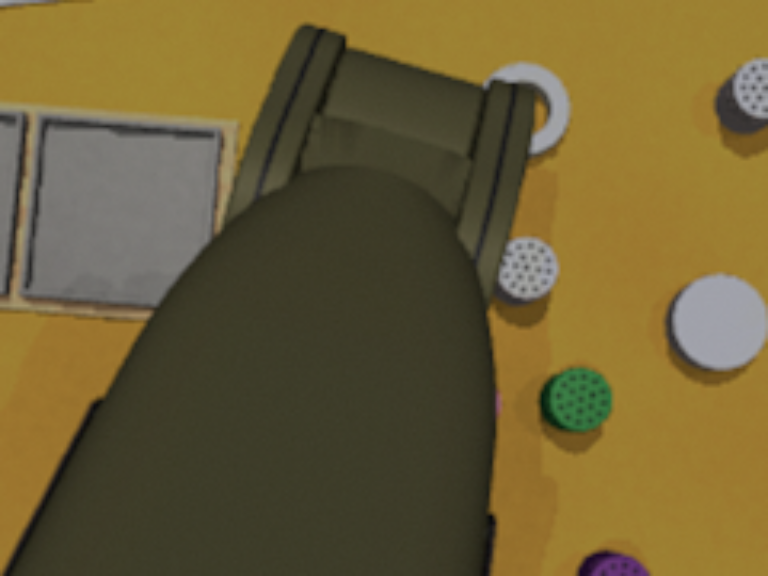

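```bash
python3 -c "
from h import *
p=np.array([428.2,-118.4,120.2])
print(proj('side',[p+[42,-3,13],p+[-42,3,13],p+[0,0,73]]).round(1),proj('top',[p+[42,-3,13],p+[-42,3,13],p+[0,0,73]]).round(1))
print(proj('side',[[430,-114,86]]))
a=cv2.imread('pics/side1.png')[20:200,220:420];cv2.imwrite('pics/s1z.png',cv2.resize(a,None,fx=3.2,fy=3.2))
p=np.array([130.6,-507.8,202.3])
print(proj('side',[p+[10,-42,13],p+[-10,42,13]]),proj('top',[p+[10,-42,13],p+[-10,42,13],p+[0,0,73]]))
a=cv2.imread('pics/top0.png')[300:400,480:640];b=cv2.imread('pics/side0.png')[0:100,400:560];cv2.imwrite('pics/t0z.png',cv2.resize(np.vstack([a,b]),None,fx=3,fy=3))
"
```

```text
[[301.5 159.7]
 [340.4 165. ]
 [320.7 135.9]] [[335.2 170. ]
 [331.2 211.7]
 [334.2 187. ]]
[[319.5061039  182.82748838]]
[[460.6371838   70.61956845]
 [470.44636246  81.00826865]] [[577.91174381 355.81812026]
 [530.07363744 366.40918819]
 [574.95031119 372.02773866]]
```

View pics/s1z.png

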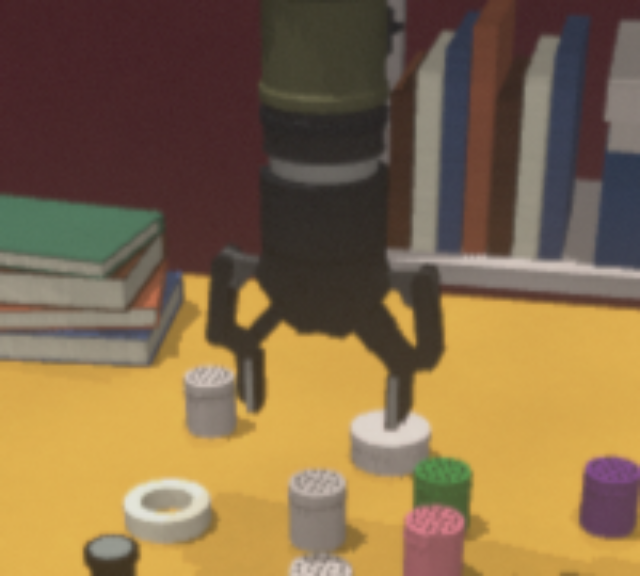

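View pics/t0z.png

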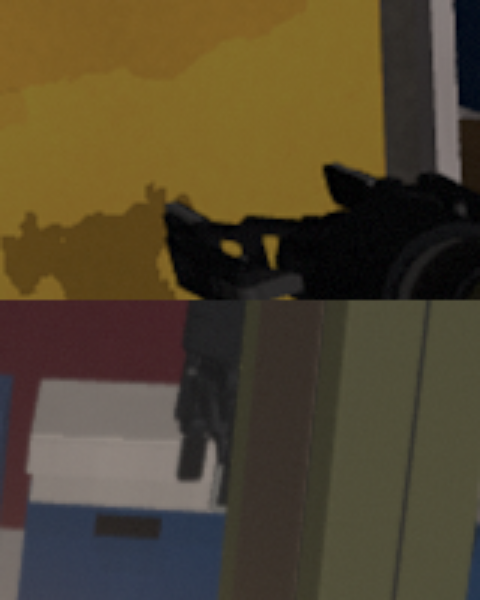

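```bash
python3 -c "
from h import *
from scipy.optimize import least_squares
def tri(a,b):
    f=lambda p:np.r_[proj('top',p)[0]-a,proj('side',p)[0]-b]
    r=least_squares(f,[130,-508,210.]);return r.x.round(1),r.fun.round(1)
# top tips: which is which; side
print(tri((538,368),(473,68)),tri((592,357),(463,60)))
print(tri((538,368),(463,60)),tri((592,357),(473,68)))
for d in ([0,0,10],[0,-10,0],[10,0,0]):
  print(d,(proj('side',np.array([430,-114,26.])+d)-proj('side',[430,-114,26.])).round(1))
a=cv2.imread('pics/top0.png')[320:400,500:640];cv2.imwrite('pics/t0y.png',cv2.resize(cv2.convertScaleAbs(a,alpha=2.5,beta=10),None,fx=5.5,fy=5.5,interpolation=2))
b=cv2.imread('pics/side0.png')[0:90,430:540];cv2.imwrite('pics/s0y.png',cv2.resize(cv2.convertScaleAbs(b,alpha=2),None,fx=6,fy=6,interpolation=2))
"
```

```text
(array([ 125.3, -462.6,  247.9]), array([-0.1,  1.4, -2.1,  0.2])) (array([ 143.5, -558.2,  240.3]), array([-0.1,  1.3, -2.1,  0.2]))
(array([ 138.6, -451.2,  271.2]), array([ 0.2, -2.8,  4.2, -0.4])) (array([ 129.4, -574.6,  213.7]), array([-0.3,  5.6, -8.6,  0.8]))
[0, 0, 10] [[-0.  -3.8]]
[0, -10, 0] [[ 0.9 -2.4]]
[10, 0, 0] [[-4.4 -0.5]]
```

View pics/t0y.png

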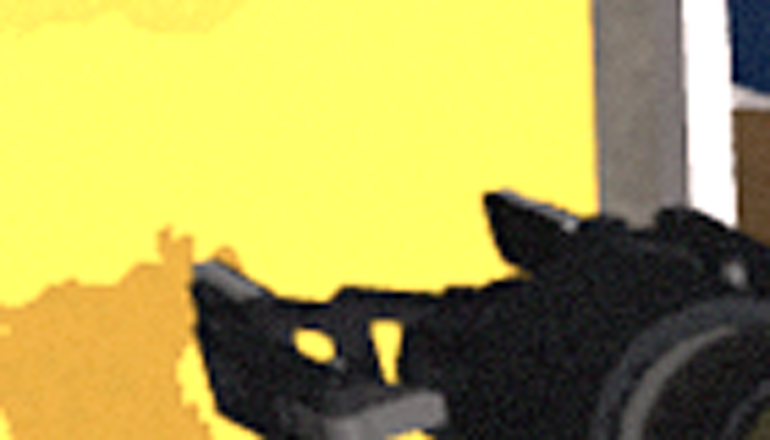

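View pics/s0y.png

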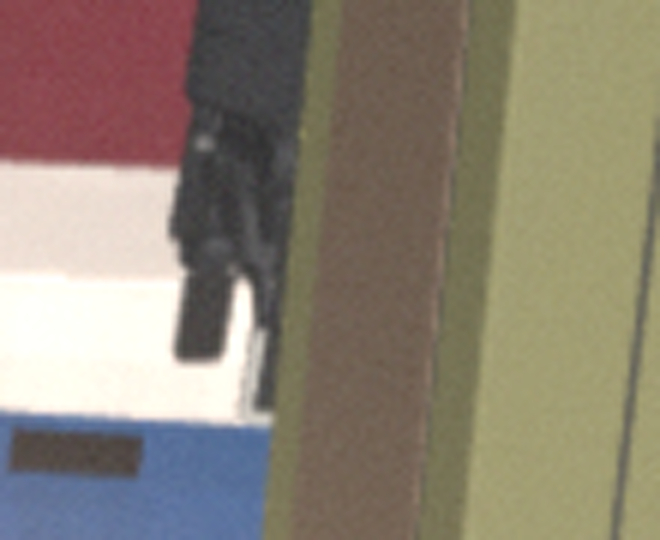

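Triangulating the fingertips from both start views puts them about 40 mm above the reported TCP height, where I expected about 13 mm. The side view now shows the tips at the level of the canister's top, at about (299,193) and (342,199). Closing here would miss, so I'll lower in small steps and watch the force.

```bash
python3 -m jog '[{"tx":0,"ty":-1,"tz":2,"twist":0},{"tx":0,"ty":-1,"tz":4,"twist":0},{"tx":0,"ty":-1,"tz":6,"twist":0},{"tx":0,"ty":-1,"tz":7,"twist":0},{"tx":0,"ty":-1,"tz":7,"twist":0}]'
python3 -c "
from h import *
go(428.9,-113.8,12)
for n in('side',): cv2.imwrite(f'pics/{n}3.png',arm.camera(n))
a=cv2.imread('pics/side3.png')[140:240,260:380];cv2.imwrite('pics/s3z.png',cv2.resize(a,None,fx=5,fy=5,interpolation=2))"
```

```text
time_s: 3.05
position: [428.1, -113.3, 4.8]
tool_rot: [[0.055, 0.998, -0.0], [0.998, -0.055, 0.0], [0.0, -0.0, -1.0]]
contact_force: [-0.8, -0.5, -0.3]
finger_gap: 84.9
t 3.05 pos [ 428.1 -113.3    4.8] yaw 86.83 gap 84.9 F [-0.8 -0.5 -0.3] -> t [-0.5  0.8 -7.2] twist 0.0
```

View pics/s3z.png

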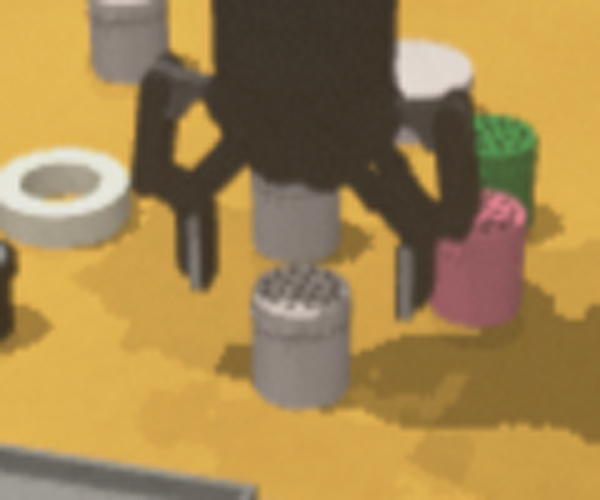

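The tips are at (299,198) and (342,204), so about 39 mm up, just below the canister's top at 50 mm. I'll go another 12 mm down.

```bash
python3 -m jog '[{"tx":-0.5,"ty":1,"tz":2,"twist":0},{"tx":-0.5,"ty":1,"tz":4,"twist":0},{"tx":-0.5,"ty":1,"tz":6,"twist":0},{"tx":-0.5,"ty":1,"tz":8,"twist":0},{"tx":-0.5,"ty":1,"tz":10,"twist":0},{"tx":-0.5,"ty":1,"tz":12,"twist":0},{"tx":-0.5,"ty":1,"tz":12,"twist":0}]'
python3 -m jog '[{"tx":0,"ty":0,"tz":0,"twist":0},{"tx":0,"ty":0,"tz":0,"twist":0},{"tx":0,"ty":0,"tz":0,"twist":0}]' 60
python3 -c "
from h import *
go(428.9,-113.8,12)
for n in('side',): cv2.imwrite(f'pics/{n}4.png',arm.camera(n))
a=cv2.imread('pics/side4.png')[140:240,260:380];cv2.imwrite('pics/s4z.png',cv2.resize(a,None,fx=5,fy=5,interpolation=2))"
```

```text
time_s: 3.68
position: [428.9, -113.8, -7.4]
tool_rot: [[0.055, 0.998, -0.001], [0.998, -0.055, 0.0], [0.0, -0.001, -1.0]]
contact_force: [-0.0, 0.1, -0.8]
finger_gap: 85.0
time_s: 3.93
position: [429.4, -113.9, -6.9]
tool_rot: [[0.055, 0.998, 0.0], [0.998, -0.055, -0.0], [-0.0, 0.0, -1.0]]
contact_force: [-0.5, -0.0, -0.0]
finger_gap: 59.9
t 3.93 pos [ 429.4 -113.9   -6.9] yaw 86.83 gap 59.9 F [-0.5 -0.  -0. ] -> t [  0.1  -0.5 -18.9] twist 0.0
```

View pics/s4z.png

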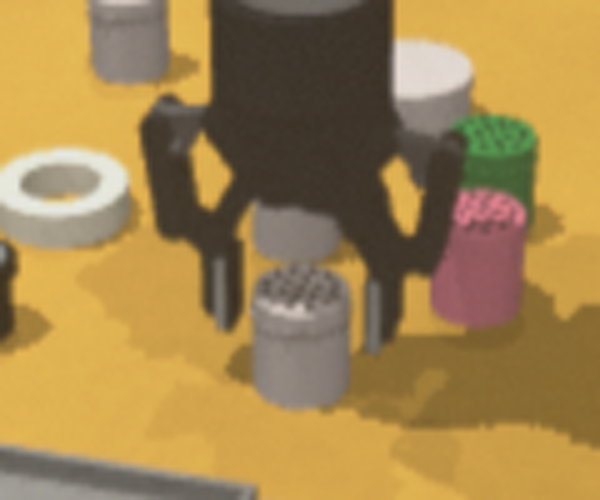

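The tips are at (305,206) and (335,210), about 20 mm up, with TCP reading -7. The reported height is therefore about 22 mm too low. I'll go 6 mm lower and grip.

```bash
python3 -m jog '[{"tx":0,"ty":-0.5,"tz":2,"twist":0},{"tx":0,"ty":-0.5,"tz":4,"twist":0},{"tx":0,"ty":-0.5,"tz":6,"twist":0},{"tx":0,"ty":-0.5,"tz":6,"twist":0}]'
python3 -m jog '[{"tx":0,"ty":0,"tz":0,"twist":0},{"tx":0,"ty":0,"tz":0,"twist":0},{"tx":0,"ty":0,"tz":0,"twist":0},{"tx":0,"ty":0,"tz":0,"twist":0},{"tx":0,"ty":0,"tz":0,"twist":0},{"tx":0,"ty":0,"tz":0,"twist":0}]' 30 40
python3 -m jog '[{"tx":0,"ty":0,"tz":-3,"twist":0},{"tx":0,"ty":0,"tz":-9,"twist":0},{"tx":0,"ty":0,"tz":-20,"twist":0},{"tx":0,"ty":0,"tz":-35,"twist":0},{"tx":0,"ty":0,"tz":-55,"twist":0},{"tx":0,"ty":0,"tz":-75,"twist":0},{"tx":0,"ty":0,"tz":-90,"twist":0},{"tx":0,"ty":0,"tz":-98,"twist":0},{"tx":0,"ty":0,"tz":-100,"twist":0},{"tx":0,"ty":0,"tz":-100,"twist":0}]'
python3 -c "
from h import *
go(509,333.8,88)
for n in('side',): cv2.imwrite(f'pics/{n}5.png',arm.camera(n))
"
```

```text
time_s: 4.32
position: [428.4, -113.8, -13.4]
tool_rot: [[0.055, 0.998, -0.001], [0.998, -0.055, 0.0], [0.0, -0.001, -1.0]]
contact_force: [0.3, 0.1, -0.1]
finger_gap: 60.0
time_s: 4.82
position: [428.9, -113.9, -12.9]
tool_rot: [[0.055, 0.998, 0.0], [0.998, -0.055, -0.0], [-0.0, 0.0, -1.0]]
contact_force: [-0.3, -0.3, 1.9]
finger_gap: 42.7
time_s: 5.65
position: [429.2, -114.0, 87.4]
tool_rot: [[0.055, 0.998, 0.001], [0.998, -0.055, -0.0], [-0.0, 0.001, -1.0]]
contact_force: [0.1, 0.0, -0.5]
finger_gap: 43.1
t 5.65 pos [ 429.2 -114.    87.4] yaw 86.83 gap 43.1 F [ 0.1  0.  -0.5] -> t [451.5  54.9  -0.6] twist 0.0
```

View pics/side5.png

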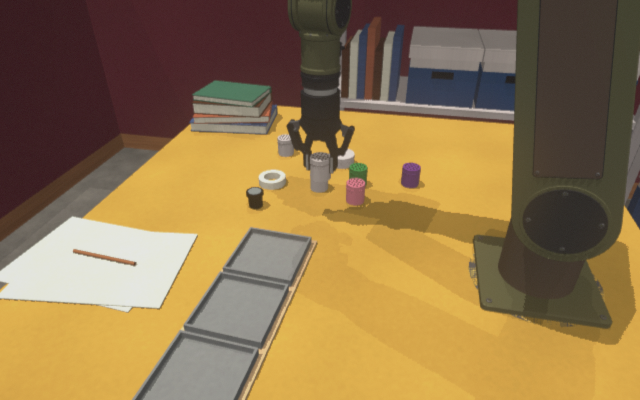

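The canister is held and has lifted to (320,168); the gap reads 43. Next I'll carry it to the first tray, by the handle.

```bash
python3 -m jog '[{"tx":8,"ty":1,"tz":0,"twist":0},{"tx":24,"ty":3,"tz":0,"twist":0},{"tx":48,"ty":6,"tz":0,"twist":0},{"tx":78,"ty":9,"tz":0,"twist":0},{"tx":108,"ty":13,"tz":0,"twist":0},{"tx":138,"ty":17,"tz":0,"twist":0},{"tx":168,"ty":20,"tz":0,"twist":0},{"tx":198,"ty":24,"tz":0,"twist":0},{"tx":228,"ty":28,"tz":0,"twist":0},{"tx":258,"ty":31,"tz":0,"twist":0}]'
python3 -m jog '[{"tx":30,"ty":4,"tz":0,"twist":0},{"tx":60,"ty":8,"tz":0,"twist":0},{"tx":90,"ty":11,"tz":0,"twist":0},{"tx":118,"ty":14,"tz":0,"twist":0},{"tx":144,"ty":18,"tz":0,"twist":0},{"tx":166,"ty":20,"tz":0,"twist":0},{"tx":182,"ty":22,"tz":0,"twist":0},{"tx":190,"ty":23,"tz":0,"twist":0},{"tx":193,"ty":24,"tz":0,"twist":0},{"tx":193,"ty":24,"tz":0,"twist":0}]'
python3 -c "
from h import *
go(509,333.8,27)
for n in('top','side',): cv2.imwrite(f'pics/{n}6.png',arm.camera(n))
"
```

```text
time_s: 6.53
position: [473.1, 143.9, 85.8]
tool_rot: [[0.055, 0.998, -0.002], [0.998, -0.055, -0.0], [-0.001, -0.002, -1.0]]
contact_force: [0.1, -0.6, -0.3]
finger_gap: 42.7
time_s: 7.37
position: [508.1, 333.5, 86.0]
tool_rot: [[0.055, 0.999, -0.001], [0.999, -0.055, -0.001], [-0.001, -0.001, -1.0]]
contact_force: [-0.0, -0.1, -0.5]
finger_gap: 43.0
t 7.37 pos [508.1 333.5  86. ] yaw 86.87 gap 43.0 F [-0.  -0.1 -0.5] -> t [ 0.4  1.  59. ] twist 0.1
```

View pics/side6.png

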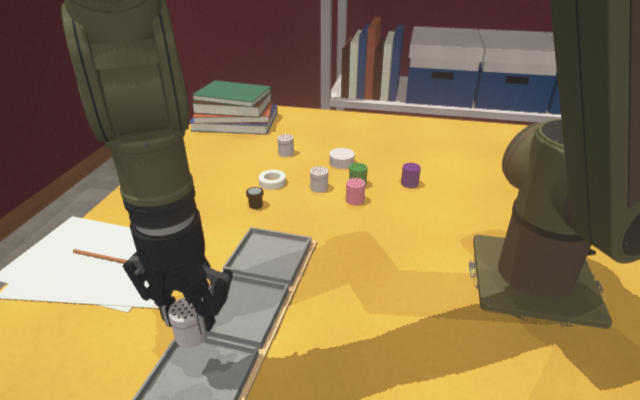

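View pics/top6.png

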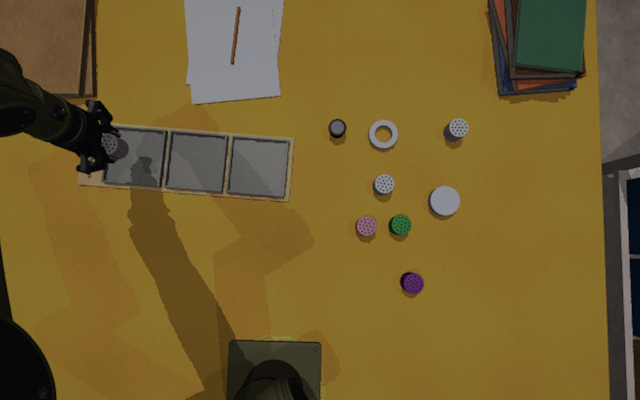

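```bash
python3 -c "
from h import *
from scipy.optimize import least_squares
f=lambda p:np.r_[proj('top',p)[0]-(111,145),proj('side',p)[0]-(186,309)]
r=least_squares(f,[509,334,150.]);print(r.x,r.fun)
print(proj('top',[509,334,150]),proj('side',[509,334,150]))
a=cv2.imread('pics/side6.png')[260:400,120:280];cv2.imwrite('pics/s6z.png',cv2.resize(a,None,fx=4,fy=4,interpolation=2))
a=cv2.imread('pics/top6.png')[90:210,60:200];cv2.imwrite('pics/t6z.png',cv2.resize(a,None,fx=4,fy=4,interpolation=2))
"
```

```text
[509.89819867 327.9385916  141.58115018] [-0.35225844 -1.48698426  0.96545926  0.24882526]
[[105.4212747  142.91011014]] [[184.40184688 308.12222553]]
```

View pics/s6z.png

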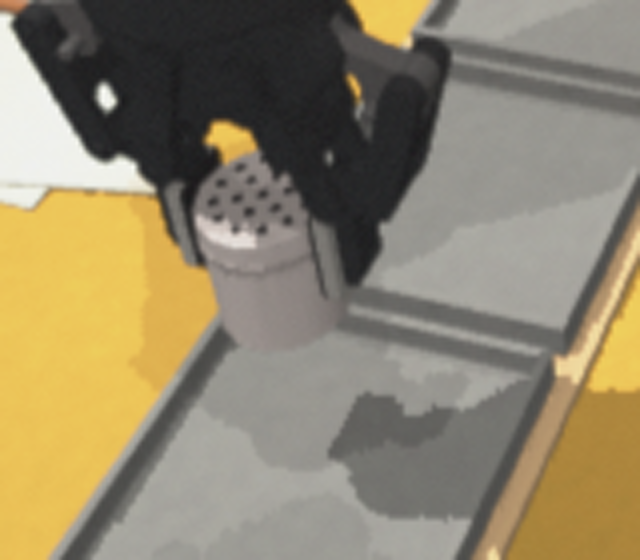

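View pics/t6z.png

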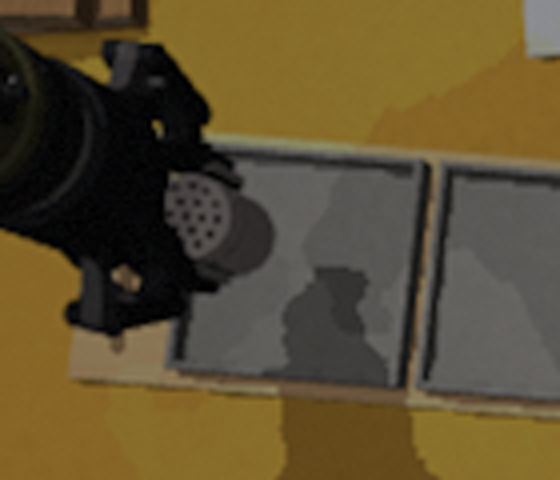

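The canister is at about (510,330), upright, over the first tray. I'll lower it.

```bash
python3 -m jog '[{"tx":0,"ty":1,"tz":6,"twist":0},{"tx":0,"ty":1,"tz":18,"twist":0},{"tx":0,"ty":1,"tz":34,"twist":0},{"tx":0,"ty":1,"tz":50,"twist":0},{"tx":0,"ty":1,"tz":64,"twist":0},{"tx":0,"ty":1,"tz":74,"twist":0},{"tx":0,"ty":1,"tz":79,"twist":0},{"tx":0,"ty":1,"tz":80,"twist":0},{"tx":0,"ty":1,"tz":80,"twist":0}]'
python3 -m jog '[{"tx":0,"ty":0,"tz":1.5,"twist":0},{"tx":0,"ty":0,"tz":3,"twist":0},{"tx":0,"ty":0,"tz":4.5,"twist":0},{"tx":0,"ty":0,"tz":6,"twist":0},{"tx":0,"ty":0,"tz":6,"twist":0}]'
python3 -c "
from h import *
go(509,333.8,-3)
for n in('side',): cv2.imwrite(f'pics/{n}7.png',arm.camera(n))
a=cv2.imread('pics/side7.png')[260:400,120:280];cv2.imwrite('pics/s7z.png',cv2.resize(a,None,fx=4,fy=4,interpolation=2))
"
```

```text
time_s: 8.22
position: [509.8, 333.0, 7.0]
tool_rot: [[0.056, 0.998, -0.0], [0.998, -0.056, -0.0], [-0.0, -0.0, -1.0]]
contact_force: [-0.3, 0.3, -0.9]
finger_gap: 42.8
time_s: 8.63
position: [509.6, 333.3, 0.9]
tool_rot: [[0.055, 0.998, -0.0], [0.998, -0.055, -0.0], [-0.0, -0.0, -1.0]]
contact_force: [-0.2, -0.1, -0.1]
finger_gap: 43.1
t 8.63 pos [509.6 333.3   0.9] yaw 86.83 gap 43.1 F [-0.2 -0.1 -0.1] -> t [ 0.4 -0.7  3.9] twist 0.0
```

View pics/s7z.png

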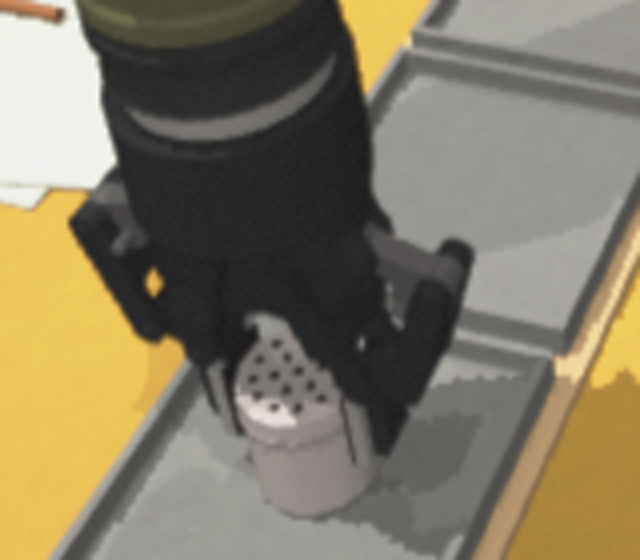

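```bash
python3 -m jog '[{"tx":0,"ty":0,"tz":1,"twist":0},{"tx":0,"ty":0,"tz":2,"twist":0},{"tx":0,"ty":0,"tz":3,"twist":0},{"tx":0,"ty":0,"tz":3,"twist":0}]'
python3 -m jog '[{"tx":0,"ty":0,"tz":1,"twist":0},{"tx":0,"ty":0,"tz":1,"twist":0}]'
```

```text
time_s: 9.02
position: [509.5, 333.2, -2.2]
tool_rot: [[0.055, 0.998, -0.0], [0.998, -0.055, -0.0], [-0.0, -0.0, -1.0]]
contact_force: [-0.8, -0.3, -0.6]
finger_gap: 43.1
time_s: 9.18
position: [509.8, 333.4, -2.9]
tool_rot: [[0.055, 0.998, 0.0], [0.998, -0.055, 0.0], [0.0, 0.0, -1.0]]
contact_force: [-0.3, -0.6, 0.5]
finger_gap: 43.2
```

```bash
python3 -m jog '[{"tx":0,"ty":0,"tz":0.7,"twist":0},{"tx":0,"ty":0,"tz":0.7,"twist":0}]'
python3 -m jog '[{"tx":0,"ty":0,"tz":0.7,"twist":0},{"tx":0,"ty":0,"tz":0.7,"twist":0}]'
```

```text
time_s: 9.35
position: [509.8, 333.4, -2.9]
tool_rot: [[0.055, 0.998, 0.0], [0.998, -0.055, 0.0], [0.0, 0.0, -1.0]]
contact_force: [-1.5, -1.9, 5.4]
finger_gap: 42.9
time_s: 9.52
position: [509.8, 333.4, -2.9]
tool_rot: [[0.055, 0.998, 0.001], [0.998, -0.055, 0.0], [0.001, 0.001, -1.0]]
contact_force: [-3.0, -0.8, 8.8]
finger_gap: 43.2
```

The canister touches the tray floor: the force rose to 9 N at reading -2.9, where I expected it. I'll release and rise.

```bash
python3 -m jog '[{"tx":0,"ty":0,"tz":0,"twist":0},{"tx":0,"ty":0,"tz":0,"twist":0},{"tx":0,"ty":0,"tz":0,"twist":0},{"tx":0,"ty":0,"tz":0,"twist":0}]' 66
python3 -m jog '[{"tx":0,"ty":0,"tz":-4,"twist":0},{"tx":0,"ty":0,"tz":-14,"twist":0},{"tx":0,"ty":0,"tz":-30,"twist":0},{"tx":0,"ty":0,"tz":-50,"twist":0},{"tx":0,"ty":0,"tz":-70,"twist":0},{"tx":0,"ty":0,"tz":-88,"twist":0},{"tx":0,"ty":0,"tz":-98,"twist":0},{"tx":0,"ty":0,"tz":-100,"twist":0}]'
python3 -c "
from h import *
go(457.3,-232.3,97)
for n in('side','top'): cv2.imwrite(f'pics/{n}8.png',arm.camera(n))
"
```

```text
time_s: 9.85
position: [509.7, 333.3, -4.6]
tool_rot: [[0.055, 0.998, -0.0], [0.998, -0.055, -0.0], [-0.0, -0.0, -1.0]]
contact_force: [0.5, 0.9, -0.2]
finger_gap: 65.9
time_s: 10.52
position: [511.4, 334.4, 98.6]
tool_rot: [[0.055, 0.998, 0.004], [0.998, -0.055, 0.003], [0.003, 0.004, -1.0]]
contact_force: [0.3, 0.1, -0.2]
finger_gap: 66.2
t 10.52 pos [511.4 334.4  98.6] yaw 86.83 gap 66.2 F [ 0.3  0.1 -0.2] -> t [-5.689e+02 -2.260e+01 -2.000e-01] twist 0.0
```

View pics/side8.png

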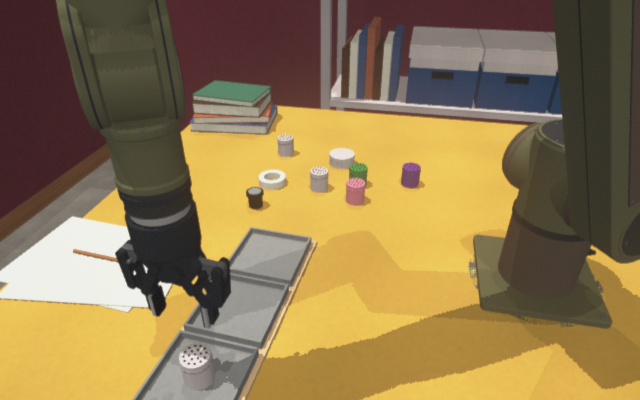

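The first canister stands upright in the handle-side tray at (197,367), and the gripper is clear of it. On to the second canister.

```bash
python3 -m jog '[{"tx":-15,"ty":-1,"tz":0,"twist":0},{"tx":-45,"ty":-2,"tz":0,"twist":0},{"tx":-80,"ty":-3,"tz":0,"twist":0},{"tx":-115,"ty":-5,"tz":0,"twist":0},{"tx":-150,"ty":-6,"tz":0,"twist":0},{"tx":-185,"ty":-7,"tz":0,"twist":0},{"tx":-220,"ty":-9,"tz":0,"twist":0},{"tx":-255,"ty":-10,"tz":0,"twist":0},{"tx":-290,"ty":-12,"tz":0,"twist":0},{"tx":-325,"ty":-13,"tz":0,"twist":0}]' 85
python3 -m jog '[{"tx":-35,"ty":-1,"tz":0,"twist":0},{"tx":-70,"ty":-3,"tz":0,"twist":0},{"tx":-105,"ty":-4,"tz":0,"twist":0},{"tx":-140,"ty":-6,"tz":0,"twist":0},{"tx":-175,"ty":-7,"tz":0,"twist":0},{"tx":-205,"ty":-8,"tz":0,"twist":0},{"tx":-228,"ty":-9,"tz":0,"twist":0},{"tx":-240,"ty":-10,"tz":0,"twist":0},{"tx":-243,"ty":-10,"tz":0,"twist":0},{"tx":-243,"ty":-10,"tz":0,"twist":0}]'
python3 -m jog '[{"tx":0,"ty":0,"tz":0,"twist":0},{"tx":0,"ty":0,"tz":0,"twist":0}]'
python3 -c "
from h import *
go(457.3,-232.3,-12)
for n in('side','top'): cv2.imwrite(f'pics/{n}9.png',arm.camera(n))
"
```

```text
time_s: 11.45
position: [476.9, 8.0, 94.3]
tool_rot: [[0.055, 0.998, -0.003], [0.998, -0.055, -0.0], [-0.0, -0.003, -1.0]]
contact_force: [0.9, 0.5, -0.4]
finger_gap: 84.9
time_s: 12.28
position: [454.6, -232.3, 94.7]
tool_rot: [[0.056, 0.998, -0.002], [0.998, -0.056, 0.001], [0.001, -0.002, -1.0]]
contact_force: [-0.3, -0.1, 0.3]
finger_gap: 85.3
time_s: 12.45
position: [455.1, -231.0, 95.3]
tool_rot: [[0.054, 0.999, -0.001], [0.999, -0.054, 0.001], [0.001, -0.001, -1.0]]
contact_force: [0.3, 0.5, -0.7]
finger_gap: 84.7
t 12.45 pos [ 455.1 -231.    95.3] yaw 86.93 gap 84.7 F [ 0.3  0.5 -0.7] -> t [ -1.3   2.3 107.3] twist 0.1
```

View pics/top9.png

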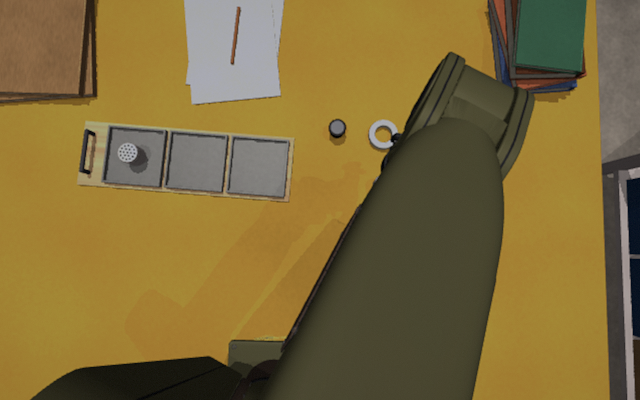

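View pics/side9.png

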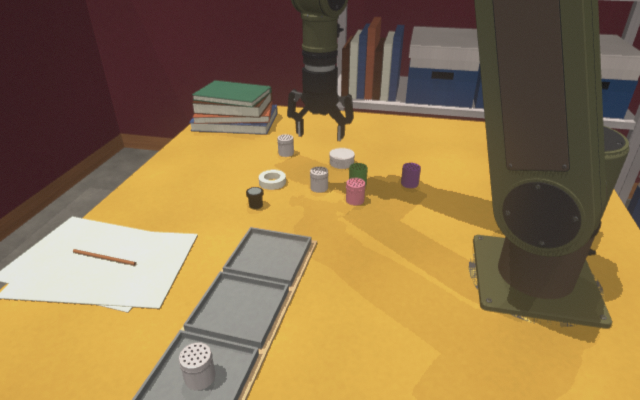

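Top view: the first canister is well inside its tray at (127,153). Side view: the gripper is over the second canister at (319,180). Descending and gripping.

```bash
python3 -m jog '[{"tx":-1,"ty":2,"tz":15,"twist":0},{"tx":-1,"ty":2,"tz":40,"twist":0},{"tx":-1,"ty":2,"tz":62,"twist":0},{"tx":-1,"ty":2,"tz":80,"twist":0},{"tx":-1,"ty":2,"tz":92,"twist":0},{"tx":-1,"ty":2,"tz":100,"twist":0},{"tx":-1,"ty":2,"tz":105,"twist":0},{"tx":-1,"ty":2,"tz":107,"twist":0},{"tx":-1,"ty":2,"tz":107,"twist":0},{"tx":-1,"ty":2,"tz":107,"twist":0}]'
python3 -m jog '[{"tx":0,"ty":0,"tz":0,"twist":0},{"tx":0,"ty":0,"tz":0,"twist":0},{"tx":0,"ty":0,"tz":0,"twist":0}]' 62
python3 -c "
from h import *
go(457.3,-232.3,-12)
for n in('side',): cv2.imwrite(f'pics/{n}10.png',arm.camera(n))
a=cv2.imread('pics/side10.png')[110:230,250:400];cv2.imwrite('pics/s10z.png',cv2.resize(a,None,fx=4,fy=4,interpolation=2))
"
```

```text
time_s: 13.38
position: [457.9, -233.8, -10.7]
tool_rot: [[0.055, 0.998, 0.001], [0.998, -0.055, -0.001], [-0.0, 0.001, -1.0]]
contact_force: [-0.1, -0.7, 0.2]
finger_gap: 85.0
time_s: 13.63
position: [457.7, -233.9, -10.9]
tool_rot: [[0.055, 0.998, 0.001], [0.998, -0.055, -0.001], [-0.0, 0.001, -1.0]]
contact_force: [-0.0, -0.3, 0.2]
finger_gap: 62.2
t 13.63 pos [ 457.7 -233.9  -10.9] yaw 86.82 gap 62.2 F [-0.  -0.3  0.2] -> t [ 1.6 -0.5  1.1] twist 0.0
```

View pics/s10z.png

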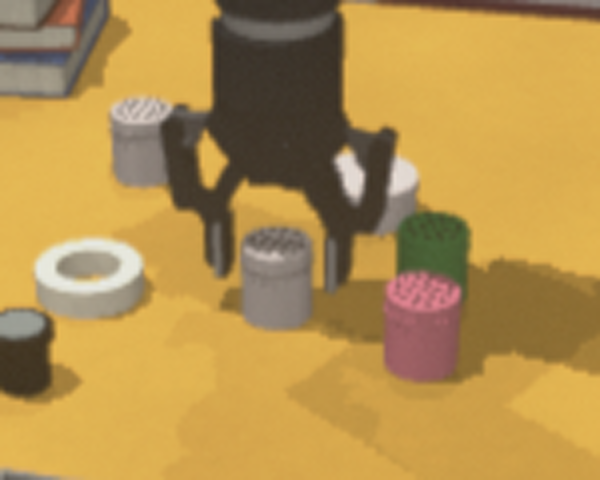

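The fingers straddle the canister with similar clearance on both sides. I'll lower 2 mm more, grip and lift.

```bash
python3 -m jog '[{"tx":1.5,"ty":-0.5,"tz":1,"twist":0},{"tx":1.5,"ty":-0.5,"tz":2,"twist":0},{"tx":1.5,"ty":-0.5,"tz":2,"twist":0}]'
python3 -m jog '[{"tx":0,"ty":0,"tz":0,"twist":0},{"tx":0,"ty":0,"tz":0,"twist":0},{"tx":0,"ty":0,"tz":0,"twist":0},{"tx":0,"ty":0,"tz":0,"twist":0},{"tx":0,"ty":0,"tz":0,"twist":0},{"tx":0,"ty":0,"tz":0,"twist":0}]' 30 40
python3 -m jog '[{"tx":0,"ty":0,"tz":-3,"twist":0},{"tx":0,"ty":0,"tz":-9,"twist":0},{"tx":0,"ty":0,"tz":-20,"twist":0},{"tx":0,"ty":0,"tz":-35,"twist":0},{"tx":0,"ty":0,"tz":-55,"twist":0},{"tx":0,"ty":0,"tz":-75,"twist":0},{"tx":0,"ty":0,"tz":-90,"twist":0},{"tx":0,"ty":0,"tz":-98,"twist":0},{"tx":0,"ty":0,"tz":-100,"twist":0},{"tx":0,"ty":0,"tz":-100,"twist":0}]'
python3 -c "
from h import *
go(501.1,192.1,87)
for n in('side',): cv2.imwrite(f'pics/{n}11.png',arm.camera(n))
a=cv2.imread('pics/side11.png')[60:230,230:400];cv2.imwrite('pics/s11z.png',cv2.resize(a,None,fx=3,fy=3,interpolation=2))
"
```

```text
time_s: 13.93
position: [456.5, -231.9, -13.6]
tool_rot: [[0.055, 0.998, -0.0], [0.998, -0.055, 0.0], [0.0, -0.0, -1.0]]
contact_force: [-0.3, -0.3, -0.5]
finger_gap: 62.1
time_s: 14.43
position: [457.1, -232.2, -13.2]
tool_rot: [[0.055, 0.998, 0.0], [0.998, -0.055, -0.0], [-0.0, 0.0, -1.0]]
contact_force: [-1.2, 0.4, 3.0]
finger_gap: 42.9
time_s: 15.27
position: [457.1, -232.2, 87.0]
tool_rot: [[0.055, 0.998, 0.001], [0.998, -0.055, -0.0], [-0.0, 0.001, -1.0]]
contact_force: [0.6, 0.9, -0.8]
finger_gap: 42.9
t 15.27 pos [ 457.1 -232.2   87. ] yaw 86.83 gap 42.9 F [ 0.6  0.9 -0.8] -> t [ 4.261e+02  2.050e+01 -2.000e-01] twist 0.0
```

View pics/s11z.png

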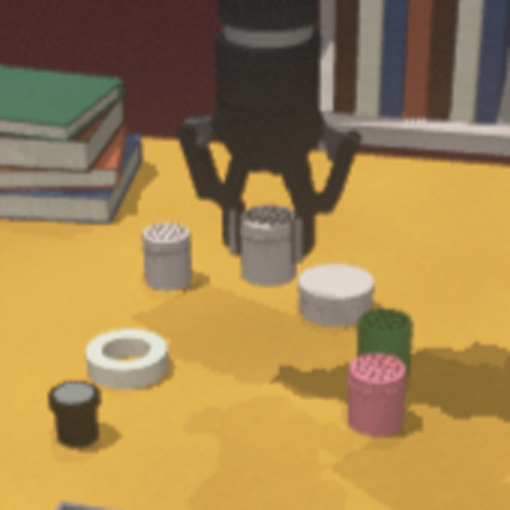

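The second canister is held. I'll carry it to the middle tray.

```bash
python3 -m jog '[{"tx":8,"ty":0,"tz":0,"twist":0},{"tx":24,"ty":1,"tz":0,"twist":0},{"tx":48,"ty":2,"tz":0,"twist":0},{"tx":78,"ty":4,"tz":0,"twist":0},{"tx":108,"ty":5,"tz":0,"twist":0},{"tx":138,"ty":7,"tz":0,"twist":0},{"tx":168,"ty":8,"tz":0,"twist":0},{"tx":198,"ty":9,"tz":0,"twist":0},{"tx":228,"ty":11,"tz":0,"twist":0},{"tx":256,"ty":12,"tz":0,"twist":0}]'
python3 -m jog '[{"tx":28,"ty":1,"tz":0,"twist":0},{"tx":56,"ty":3,"tz":0,"twist":0},{"tx":84,"ty":4,"tz":0,"twist":0},{"tx":110,"ty":6,"tz":0,"twist":0},{"tx":132,"ty":7,"tz":0,"twist":0},{"tx":150,"ty":8,"tz":0,"twist":0},{"tx":162,"ty":8,"tz":0,"twist":0},{"tx":168,"ty":8.5,"tz":0,"twist":0},{"tx":170,"ty":8.5,"tz":0,"twist":0},{"tx":170,"ty":8.5,"tz":0,"twist":0}]'
python3 -m jog '[{"tx":0,"ty":0,"tz":0,"twist":0},{"tx":0,"ty":0,"tz":0,"twist":0}]'
python3 -c "
from h import *
go(501.1,192.1,7)
"
```

```text
time_s: 16.15
position: [481.8, 25.0, 85.5]
tool_rot: [[0.055, 0.998, -0.002], [0.998, -0.055, 0.0], [0.0, -0.002, -1.0]]
contact_force: [1.1, -0.2, -0.2]
finger_gap: 43.2
time_s: 16.98
position: [500.4, 191.8, 86.1]
tool_rot: [[0.055, 0.998, -0.001], [0.998, -0.055, -0.001], [-0.001, -0.001, -1.0]]
contact_force: [0.7, -0.5, -1.0]
finger_gap: 43.2
time_s: 17.15
position: [500.6, 191.1, 86.5]
tool_rot: [[0.057, 0.998, -0.0], [0.998, -0.057, -0.001], [-0.001, -0.0, -1.0]]
contact_force: [0.1, 0.4, -0.6]
finger_gap: 43.2
t 17.15 pos [500.6 191.1  86.5] yaw 86.75 gap 43.2 F [ 0.1  0.4 -0.6] -> t [ 1.1  0.5 79.5] twist -0.0
```

```bash
python3 -m jog '[{"tx":0.5,"ty":0.5,"tz":6,"twist":0},{"tx":0.5,"ty":0.5,"tz":18,"twist":0},{"tx":0.5,"ty":0.5,"tz":34,"twist":0},{"tx":0.5,"ty":0.5,"tz":50,"twist":0},{"tx":0.5,"ty":0.5,"tz":64,"twist":0},{"tx":0.5,"ty":0.5,"tz":74,"twist":0},{"tx":0.5,"ty":0.5,"tz":79,"twist":0},{"tx":0.5,"ty":0.5,"tz":80,"twist":0},{"tx":0.5,"ty":0.5,"tz":80,"twist":0}]'
python3 -m jog '[{"tx":0,"ty":0,"tz":1.5,"twist":0},{"tx":0,"ty":0,"tz":3,"twist":0},{"tx":0,"ty":0,"tz":4.5,"twist":0},{"tx":0,"ty":0,"tz":6,"twist":0},{"tx":0,"ty":0,"tz":7,"twist":0},{"tx":0,"ty":0,"tz":7,"twist":0}]'
python3 -c "
from h import *
for n in('side',): cv2.imwrite(f'pics/{n}12.png',arm.camera(n))
"
```

```text
time_s: 17.9
position: [501.4, 192.4, 6.6]
tool_rot: [[0.056, 0.998, -0.0], [0.998, -0.056, -0.0], [-0.0, -0.0, -1.0]]
contact_force: [0.2, 0.3, 0.0]
finger_gap: 43.3
time_s: 18.4
position: [501.3, 192.5, -0.5]
tool_rot: [[0.055, 0.998, -0.0], [0.998, -0.055, -0.0], [-0.0, -0.0, -1.0]]
contact_force: [-0.6, -0.2, -1.0]
finger_gap: 43.1
```

View pics/side12.png

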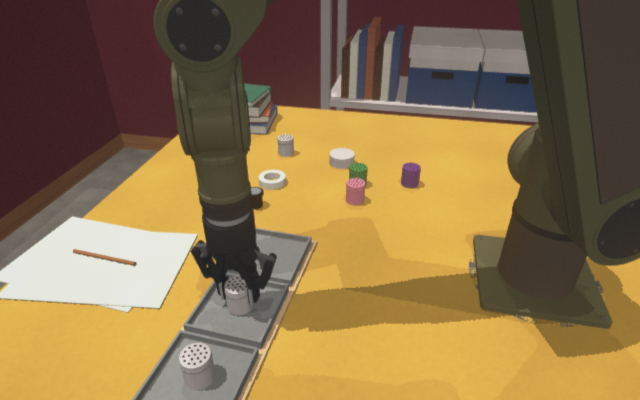

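The canister at (238,295) is inside the middle tray, a few mm above the floor. I'll keep going down in fine steps.

```bash
python3 -m jog '[{"tx":0,"ty":0,"tz":1,"twist":0},{"tx":0,"ty":0,"tz":2,"twist":0},{"tx":0,"ty":0,"tz":2,"twist":0}]'
python3 -m jog '[{"tx":0,"ty":0,"tz":0.7,"twist":0},{"tx":0,"ty":0,"tz":0.7,"twist":0}]'
python3 -m jog '[{"tx":0,"ty":0,"tz":0.7,"twist":0},{"tx":0,"ty":0,"tz":0.7,"twist":0}]'
```

```text
time_s: 18.7
position: [501.3, 192.6, -2.6]
tool_rot: [[0.055, 0.998, -0.0], [0.998, -0.055, -0.0], [-0.0, -0.0, -1.0]]
contact_force: [0.2, -0.2, -0.8]
finger_gap: 43.1
time_s: 18.87
position: [501.3, 192.5, -3.2]
tool_rot: [[0.055, 0.998, -0.0], [0.998, -0.055, -0.0], [-0.0, -0.0, -1.0]]
contact_force: [-1.1, 0.2, -0.2]
finger_gap: 43.2
time_s: 19.03
position: [501.4, 192.6, -3.2]
tool_rot: [[0.055, 0.998, 0.0], [0.998, -0.055, 0.0], [0.0, 0.0, -1.0]]
contact_force: [-1.3, -0.4, 3.0]
finger_gap: 43.3
```

Contact at -3.2. I'll release and rise.

```bash
python3 -m jog '[{"tx":0,"ty":0,"tz":0,"twist":0},{"tx":0,"ty":0,"tz":0,"twist":0},{"tx":0,"ty":0,"tz":0,"twist":0},{"tx":0,"ty":0,"tz":0,"twist":0}]' 66
python3 -m jog '[{"tx":0,"ty":0,"tz":-4,"twist":0},{"tx":0,"ty":0,"tz":-14,"twist":0},{"tx":0,"ty":0,"tz":-30,"twist":0},{"tx":0,"ty":0,"tz":-50,"twist":0},{"tx":0,"ty":0,"tz":-70,"twist":0},{"tx":0,"ty":0,"tz":-88,"twist":0},{"tx":0,"ty":0,"tz":-98,"twist":0},{"tx":0,"ty":0,"tz":-100,"twist":0}]'
python3 -c "
from h import *
go(588.1,-396.6,95.5)
for n in('side',): cv2.imwrite(f'pics/{n}13.png',arm.camera(n))
"
```

```text
time_s: 19.37
position: [501.4, 192.6, -3.9]
tool_rot: [[0.055, 0.998, -0.0], [0.998, -0.055, -0.0], [-0.0, -0.0, -1.0]]
contact_force: [-0.5, -1.2, 0.6]
finger_gap: 66.1
time_s: 20.03
position: [503.2, 193.3, 99.0]
tool_rot: [[0.055, 0.998, 0.005], [0.998, -0.055, 0.002], [0.002, 0.004, -1.0]]
contact_force: [1.0, -0.4, 0.1]
finger_gap: 65.8
t 20.03 pos [503.2 193.3  99. ] yaw 86.83 gap 65.8 F [ 1.  -0.4  0.1] -> t [-584.3  117.4    2.8] twist 0.0
```

View pics/side13.png

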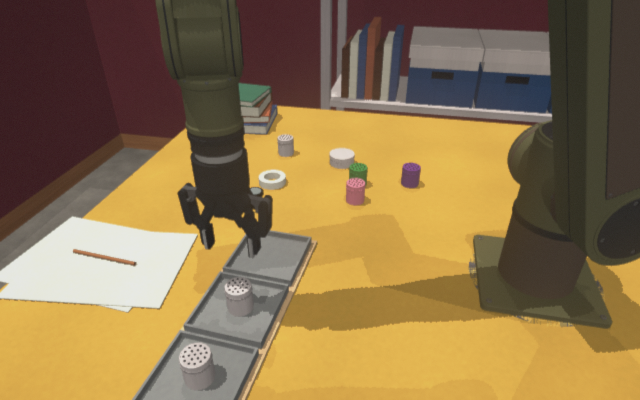

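The second canister stands in the middle tray at (238,297). Moving to the third at (588,-397).

```bash
python3 -m jog '[{"tx":-15,"ty":3,"tz":0,"twist":0},{"tx":-45,"ty":9,"tz":0,"twist":0},{"tx":-80,"ty":16,"tz":0,"twist":0},{"tx":-115,"ty":23,"tz":0,"twist":0},{"tx":-150,"ty":30,"tz":0,"twist":0},{"tx":-185,"ty":37,"tz":0,"twist":0},{"tx":-220,"ty":45,"tz":0,"twist":0},{"tx":-255,"ty":52,"tz":0,"twist":0},{"tx":-290,"ty":59,"tz":0,"twist":0},{"tx":-325,"ty":66,"tz":0,"twist":0}]' 85
python3 -m jog '[{"tx":-35,"ty":7,"tz":0,"twist":0},{"tx":-70,"ty":14,"tz":0,"twist":0},{"tx":-105,"ty":21,"tz":0,"twist":0},{"tx":-140,"ty":29,"tz":0,"twist":0},{"tx":-175,"ty":36,"tz":0,"twist":0},{"tx":-210,"ty":43,"tz":0,"twist":0},{"tx":-236,"ty":48,"tz":0,"twist":0},{"tx":-252,"ty":51,"tz":0,"twist":0},{"tx":-258,"ty":53,"tz":0,"twist":0},{"tx":-258,"ty":53,"tz":0,"twist":0}]'
python3 -m jog '[{"tx":0,"ty":0,"tz":0,"twist":0},{"tx":0,"ty":0,"tz":0,"twist":0},{"tx":0,"ty":0,"tz":0,"twist":0}]'
python3 -c "
from h import *
go(588.1,-396.6,-11)
for n in('side','top'): cv2.imwrite(f'pics/{n}14.png',arm.camera(n))
"
```

```text
time_s: 20.92
position: [548.3, -137.1, 94.9]
tool_rot: [[0.055, 0.998, -0.002], [0.998, -0.055, 0.001], [0.001, -0.002, -1.0]]
contact_force: [0.0, 0.4, -0.2]
finger_gap: 84.6
time_s: 21.75
position: [587.3, -397.1, 94.3]
tool_rot: [[0.057, 0.998, -0.002], [0.998, -0.057, 0.001], [0.001, -0.002, -1.0]]
contact_force: [-0.6, 0.9, -1.1]
finger_gap: 84.7
time_s: 22.0
position: [587.8, -394.4, 96.2]
tool_rot: [[0.054, 0.999, -0.001], [0.999, -0.054, 0.001], [0.001, -0.001, -1.0]]
contact_force: [0.1, 0.4, 0.6]
finger_gap: 84.7
t 22.0 pos [ 587.8 -394.4   96.2] yaw 86.92 gap 84.7 F [0.1 0.4 0.6] -> t [ -2.2   0.5 107.2] twist 0.1
```

View pics/side14.png

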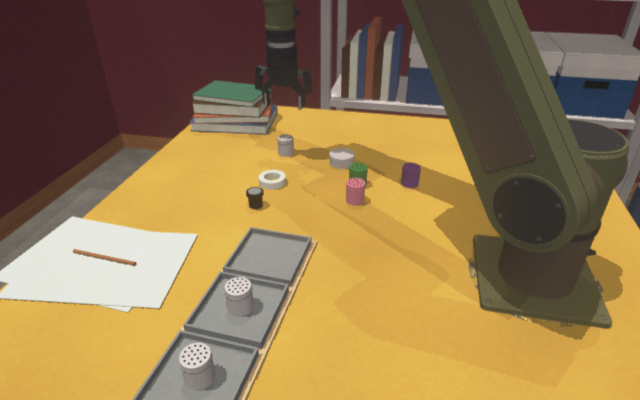

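View pics/top14.png

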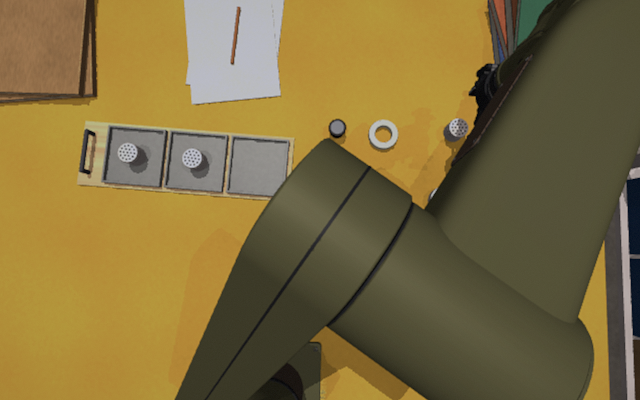

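The first two canisters still stand at (127,153) and (192,158) in the top view. The gripper is above the third and clear of the books, so I'll descend in two stages.

```bash
python3 -m jog '[{"tx":-1,"ty":0.5,"tz":12,"twist":0},{"tx":-1,"ty":0.5,"tz":30,"twist":0},{"tx":-1,"ty":0.5,"tz":48,"twist":0},{"tx":-1,"ty":0.5,"tz":56,"twist":0},{"tx":-1,"ty":0.5,"tz":58,"twist":0},{"tx":-1,"ty":0.5,"tz":58,"twist":0},{"tx":-1,"ty":0.5,"tz":58,"twist":0}]'
python3 -c "
from h import *
go(588.1,-396.6,-11)
for n in('side','top'): cv2.imwrite(f'pics/{n}15.png',arm.camera(n))
a=cv2.imread('pics/side15.png')[60:180,220:370];b=cv2.imread('pics/top15.png')[60:180,410:560];cv2.imwrite('pics/s15z.png',cv2.resize(np.hstack([a,b]),None,fx=2.6,fy=2.6,interpolation=2))
"
```

```text
time_s: 22.68
position: [588.8, -397.4, 38.8]
tool_rot: [[0.055, 0.998, 0.001], [0.998, -0.055, -0.001], [-0.0, 0.001, -1.0]]
contact_force: [0.7, 0.9, 0.2]
finger_gap: 85.2
t 22.68 pos [ 588.8 -397.4   38.8] yaw 86.83 gap 85.2 F [0.7 0.9 0.2] -> t [ 0.7 -0.8 49.8] twist 0.0
```

View pics/s15z.png

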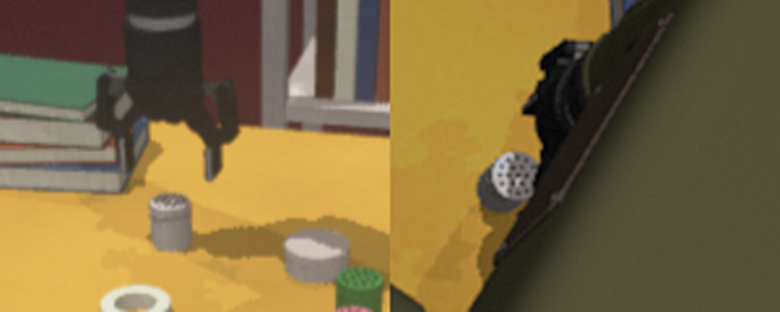

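```bash
python3 -m jog '[{"tx":0.5,"ty":-0.5,"tz":10,"twist":0},{"tx":0.5,"ty":-0.5,"tz":22,"twist":0},{"tx":0.5,"ty":-0.5,"tz":32,"twist":0},{"tx":0.5,"ty":-0.5,"tz":40,"twist":0},{"tx":0.5,"ty":-0.5,"tz":46,"twist":0},{"tx":0.5,"ty":-0.5,"tz":50,"twist":0},{"tx":0.5,"ty":-0.5,"tz":50,"twist":0},{"tx":0.5,"ty":-0.5,"tz":50,"twist":0}]'
python3 -m jog '[{"tx":0,"ty":0,"tz":0,"twist":0},{"tx":0,"ty":0,"tz":0,"twist":0},{"tx":0,"ty":0,"tz":0,"twist":0}]' 62
python3 -c "
from h import *
go(588.1,-396.6,-13)
for n in('side',): cv2.imwrite(f'pics/{n}16.png',arm.camera(n))
a=cv2.imread('pics/side16.png')[80:180,220:350];cv2.imwrite('pics/s16z.png',cv2.resize(a,None,fx=5,fy=5,interpolation=2))
"
```

```text
time_s: 23.45
position: [587.8, -396.6, -12.1]
tool_rot: [[0.055, 0.998, -0.0], [0.998, -0.055, 0.0], [0.0, -0.0, -1.0]]
contact_force: [0.2, -0.2, 0.7]
finger_gap: 85.0
time_s: 23.7
position: [588.4, -396.9, -11.1]
tool_rot: [[0.055, 0.998, 0.001], [0.998, -0.055, -0.001], [-0.001, 0.001, -1.0]]
contact_force: [0.9, -0.3, 0.2]
finger_gap: 62.1
t 23.7 pos [ 588.4 -396.9  -11.1] yaw 86.82 gap 62.1 F [ 0.9 -0.3  0.2] -> t [ 0.3 -0.3  1.9] twist 0.0
```

View pics/s16z.png

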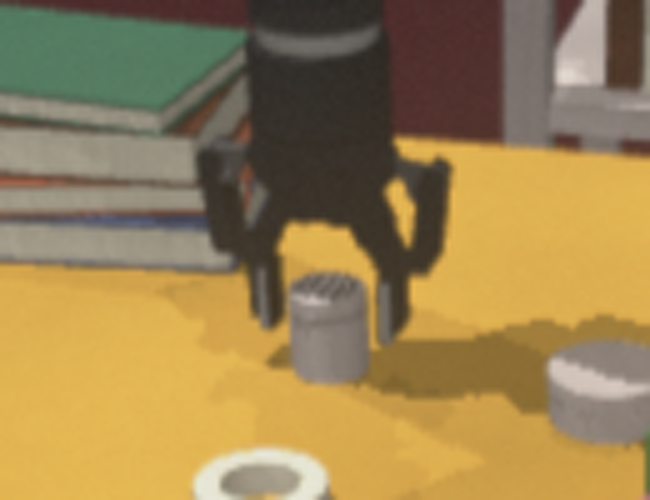

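The fingers straddle the third canister, so I'll lower 2 mm, grip and lift.

```bash
python3 -m jog '[{"tx":0,"ty":-0.5,"tz":1,"twist":0},{"tx":0,"ty":-0.5,"tz":2,"twist":0},{"tx":0,"ty":-0.5,"tz":2,"twist":0}]'
python3 -m jog '[{"tx":0,"ty":0,"tz":0,"twist":0},{"tx":0,"ty":0,"tz":0,"twist":0},{"tx":0,"ty":0,"tz":0,"twist":0},{"tx":0,"ty":0,"tz":0,"twist":0},{"tx":0,"ty":0,"tz":0,"twist":0},{"tx":0,"ty":0,"tz":0,"twist":0}]' 30 40
python3 -m jog '[{"tx":0,"ty":0,"tz":-3,"twist":0},{"tx":0,"ty":0,"tz":-9,"twist":0},{"tx":0,"ty":0,"tz":-20,"twist":0},{"tx":0,"ty":0,"tz":-35,"twist":0},{"tx":0,"ty":0,"tz":-55,"twist":0},{"tx":0,"ty":0,"tz":-75,"twist":0},{"tx":0,"ty":0,"tz":-90,"twist":0},{"tx":0,"ty":0,"tz":-98,"twist":0},{"tx":0,"ty":0,"tz":-100,"twist":0},{"tx":0,"ty":0,"tz":-100,"twist":0}]'
python3 -c "
from h import *
go(493.2,50.3,87)
for n in('side',): cv2.imwrite(f'pics/{n}17.png',arm.camera(n))
a=cv2.imread('pics/side17.png')[50:180,220:350];cv2.imwrite('pics/s17z.png',cv2.resize(a,None,fx=4,fy=4,interpolation=2))
"
```

```text
time_s: 24.0
position: [587.3, -396.5, -14.0]
tool_rot: [[0.055, 0.998, -0.0], [0.998, -0.055, 0.0], [0.0, -0.0, -1.0]]
contact_force: [-0.7, -0.3, -0.1]
finger_gap: 62.1
time_s: 24.5
position: [587.6, -396.7, -13.6]
tool_rot: [[0.055, 0.998, 0.0], [0.998, -0.055, -0.0], [-0.0, 0.0, -1.0]]
contact_force: [-0.5, 0.8, 1.6]
finger_gap: 42.9
time_s: 25.33
position: [587.8, -396.8, 87.1]
tool_rot: [[0.055, 0.998, 0.001], [0.998, -0.055, -0.001], [-0.001, 0.001, -1.0]]
contact_force: [-0.7, 0.6, -0.9]
finger_gap: 43.3
t 25.33 pos [ 587.8 -396.8   87.1] yaw 86.83 gap 43.3 F [-0.7  0.6 -0.9] -> t [ 4.412e+02 -1.192e+02 -4.000e-01] twist 0.0
```

View pics/s17z.png

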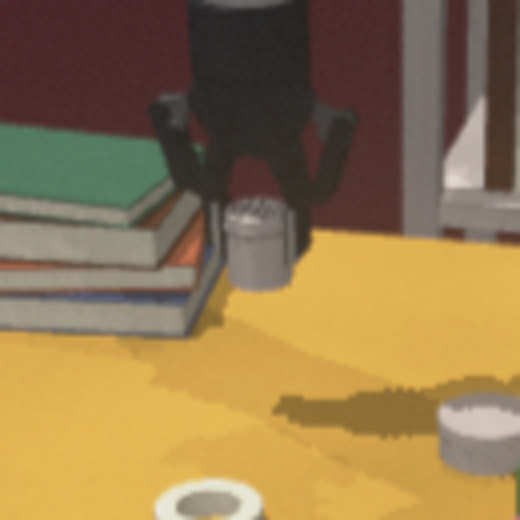

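The third canister is held. I'll carry it to the far tray.

```bash
python3 -m jog '[{"tx":8,"ty":-2,"tz":0,"twist":0},{"tx":24,"ty":-6,"tz":0,"twist":0},{"tx":48,"ty":-13,"tz":0,"twist":0},{"tx":78,"ty":-21,"tz":0,"twist":0},{"tx":108,"ty":-29,"tz":0,"twist":0},{"tx":138,"ty":-37,"tz":0,"twist":0},{"tx":168,"ty":-45,"tz":0,"twist":0},{"tx":198,"ty":-53,"tz":0,"twist":0},{"tx":228,"ty":-62,"tz":0,"twist":0},{"tx":258,"ty":-70,"tz":0,"twist":0}]'
python3 -m jog '[{"tx":30,"ty":-8,"tz":0,"twist":0},{"tx":60,"ty":-16,"tz":0,"twist":0},{"tx":90,"ty":-24,"tz":0,"twist":0},{"tx":118,"ty":-32,"tz":0,"twist":0},{"tx":142,"ty":-38,"tz":0,"twist":0},{"tx":162,"ty":-44,"tz":0,"twist":0},{"tx":175,"ty":-47,"tz":0,"twist":0},{"tx":181,"ty":-49,"tz":0,"twist":0},{"tx":183,"ty":-49.5,"tz":0,"twist":0},{"tx":183,"ty":-49.5,"tz":0,"twist":0}]'
python3 -m jog '[{"tx":0,"ty":0,"tz":0,"twist":0},{"tx":0,"ty":0,"tz":0,"twist":0}]'
python3 -c "
from h import *
go(493.2,50.3,7)
for n in('side',): cv2.imwrite(f'pics/{n}18.png',arm.camera(n))
"
```

```text
time_s: 26.22
position: [529.6, -132.9, 85.0]
tool_rot: [[0.055, 0.998, -0.003], [0.998, -0.055, 0.001], [0.001, -0.003, -1.0]]
contact_force: [0.6, 0.4, -1.6]
finger_gap: 43.0
time_s: 27.05
position: [491.8, 50.5, 85.7]
tool_rot: [[0.055, 0.999, -0.001], [0.999, -0.055, -0.0], [-0.0, -0.001, -1.0]]
contact_force: [0.4, -1.1, -1.2]
finger_gap: 43.0
time_s: 27.22
position: [492.6, 49.6, 86.0]
tool_rot: [[0.057, 0.998, -0.0], [0.998, -0.057, -0.0], [-0.0, -0.0, -1.0]]
contact_force: [-0.2, 1.1, -0.4]
finger_gap: 42.9
t 27.22 pos [492.6  49.6  86. ] yaw 86.76 gap 42.9 F [-0.2  1.1 -0.4] -> t [ 0.8  0.6 79. ] twist -0.0
```

View pics/side18.png

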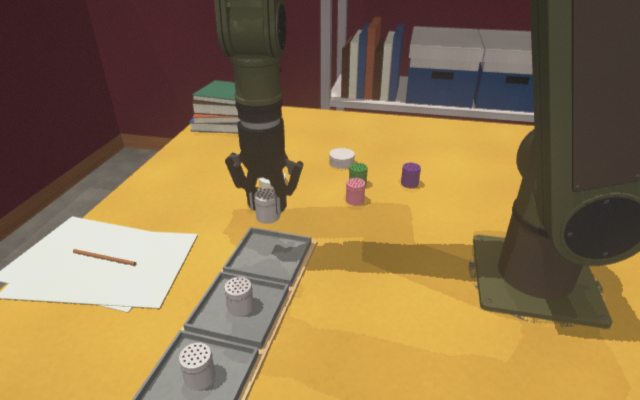

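The third canister, at (267,205), hangs above the far tray. I'll lower it.

```bash
python3 -m jog '[{"tx":0.5,"ty":0.5,"tz":6,"twist":0},{"tx":0.5,"ty":0.5,"tz":18,"twist":0},{"tx":0.5,"ty":0.5,"tz":34,"twist":0},{"tx":0.5,"ty":0.5,"tz":50,"twist":0},{"tx":0.5,"ty":0.5,"tz":64,"twist":0},{"tx":0.5,"ty":0.5,"tz":74,"twist":0},{"tx":0.5,"ty":0.5,"tz":79,"twist":0},{"tx":0.5,"ty":0.5,"tz":80,"twist":0},{"tx":0.5,"ty":0.5,"tz":80,"twist":0}]'
python3 -m jog '[{"tx":0,"ty":0,"tz":1.5,"twist":0},{"tx":0,"ty":0,"tz":3,"twist":0},{"tx":0,"ty":0,"tz":4.5,"twist":0},{"tx":0,"ty":0,"tz":6,"twist":0},{"tx":0,"ty":0,"tz":7,"twist":0},{"tx":0,"ty":0,"tz":7,"twist":0}]'
python3 -m jog '[{"tx":0,"ty":0,"tz":1,"twist":0},{"tx":0,"ty":0,"tz":2,"twist":0},{"tx":0,"ty":0,"tz":2,"twist":0}]'
python3 -m jog '[{"tx":0,"ty":0,"tz":0.7,"twist":0},{"tx":0,"ty":0,"tz":0.7,"twist":0}]'
```

```text
time_s: 28.02
position: [493.0, 50.5, 5.9]
tool_rot: [[0.056, 0.998, -0.001], [0.998, -0.056, -0.0], [-0.0, -0.001, -1.0]]
contact_force: [0.3, 1.1, -0.7]
finger_gap: 43.4
time_s: 28.52
position: [492.9, 50.8, -0.9]
tool_rot: [[0.055, 0.998, -0.0], [0.998, -0.055, -0.0], [-0.0, -0.0, -1.0]]
contact_force: [-0.1, 0.4, -0.5]
finger_gap: 43.1
time_s: 28.77
position: [492.9, 50.8, -2.9]
tool_rot: [[0.055, 0.998, -0.0], [0.998, -0.055, 0.0], [0.0, -0.0, -1.0]]
contact_force: [-0.1, -1.0, -1.0]
finger_gap: 42.9
time_s: 28.93
position: [493.0, 50.8, -3.6]
tool_rot: [[0.055, 0.998, -0.0], [0.998, -0.055, -0.0], [-0.0, -0.0, -1.0]]
contact_force: [-0.3, 0.2, -1.3]
finger_gap: 43.4
```

```bash
python3 -m jog '[{"tx":0,"ty":0,"tz":0.7,"twist":0},{"tx":0,"ty":0,"tz":0.7,"twist":0}]'
python3 -m jog '[{"tx":0,"ty":0,"tz":0,"twist":0},{"tx":0,"ty":0,"tz":0,"twist":0}]'
```

```text
time_s: 29.1
position: [493.1, 50.8, -3.7]
tool_rot: [[0.055, 0.998, 0.0], [0.998, -0.055, 0.0], [0.0, 0.0, -1.0]]
contact_force: [-1.6, 0.5, 3.6]
finger_gap: 42.6
time_s: 29.27
position: [493.1, 50.8, -3.7]
tool_rot: [[0.055, 0.998, 0.0], [0.998, -0.055, 0.0], [0.0, 0.0, -1.0]]
contact_force: [-0.7, -0.7, 6.4]
finger_gap: 43.2
```

Contact at -3.7. I'll release, rise, and move clear so both cameras can see the trays.

```bash
python3 -m jog '[{"tx":0,"ty":0,"tz":0,"twist":0},{"tx":0,"ty":0,"tz":0,"twist":0},{"tx":0,"ty":0,"tz":0,"twist":0},{"tx":0,"ty":0,"tz":0,"twist":0}]' 66
python3 -m jog '[{"tx":0,"ty":0,"tz":-4,"twist":0},{"tx":0,"ty":0,"tz":-14,"twist":0},{"tx":0,"ty":0,"tz":-30,"twist":0},{"tx":0,"ty":0,"tz":-50,"twist":0},{"tx":0,"ty":0,"tz":-70,"twist":0},{"tx":0,"ty":0,"tz":-90,"twist":0},{"tx":0,"ty":0,"tz":-105,"twist":0},{"tx":0,"ty":0,"tz":-115,"twist":0},{"tx":0,"ty":0,"tz":-120,"twist":0},{"tx":0,"ty":0,"tz":-120,"twist":0}]'
python3 -m jog '[{"tx":-10,"ty":0,"tz":0,"twist":0},{"tx":-35,"ty":0,"tz":0,"twist":0},{"tx":-65,"ty":0,"tz":0,"twist":0},{"tx":-100,"ty":0,"tz":0,"twist":0},{"tx":-135,"ty":0,"tz":0,"twist":0},{"tx":-170,"ty":0,"tz":0,"twist":0},{"tx":-200,"ty":0,"tz":0,"twist":0},{"tx":-220,"ty":0,"tz":0,"twist":0},{"tx":-230,"ty":0,"tz":0,"twist":0},{"tx":-230,"ty":0,"tz":0,"twist":0}]'
python3 -m jog '[{"tx":0,"ty":0,"tz":0,"twist":0},{"tx":0,"ty":0,"tz":0,"twist":0},{"tx":0,"ty":0,"tz":0,"twist":0},{"tx":0,"ty":0,"tz":0,"twist":0}]'
python3 -c "
from h import *
for n in('side','top'): cv2.imwrite(f'pics/{n}19.png',arm.camera(n))
for u in((127.5,153),(192,158.5),(255.5,163)): print(back('top',u,60))
"
```

```text
time_s: 29.6
position: [493.1, 50.8, -4.3]
tool_rot: [[0.055, 0.998, -0.0], [0.998, -0.055, 0.0], [0.0, -0.0, -1.0]]
contact_force: [0.0, -0.2, 0.2]
finger_gap: 65.9
time_s: 30.43
position: [494.1, 50.9, 117.1]
tool_rot: [[0.055, 0.998, 0.003], [0.998, -0.055, 0.0], [0.0, 0.003, -1.0]]
contact_force: [-0.7, 0.3, -1.1]
finger_gap: 66.0
time_s: 31.27
position: [479.4, -180.8, 114.8]
tool_rot: [[0.059, 0.998, -0.002], [0.998, -0.059, 0.0], [0.0, -0.002, -1.0]]
contact_force: [-0.0, -0.4, 0.4]
finger_gap: 66.1
time_s: 31.6
position: [480.3, -177.6, 115.7]
tool_rot: [[0.053, 0.999, -0.0], [0.999, -0.053, 0.0], [0.0, -0.0, -1.0]]
contact_force: [0.0, -0.2, 0.1]
finger_gap: 65.8
[507.48170822 331.43291657  60.        ]
[499.19746459 189.92302955  60.        ]
[493.07110201  50.78782376  60.        ]
```

View pics/side19.png

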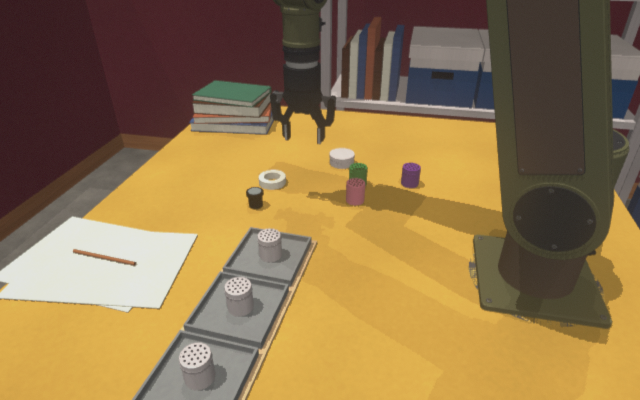

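View pics/top19.png

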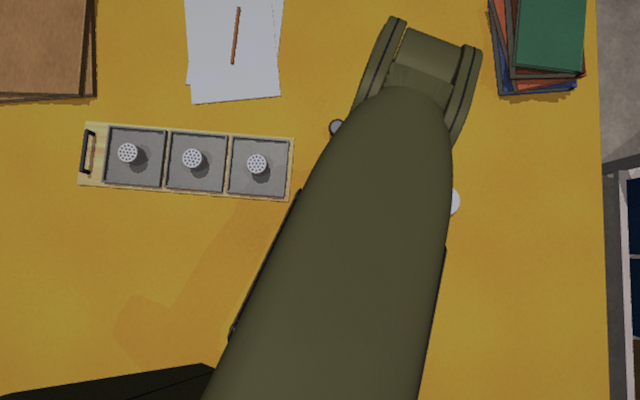

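Both views show one upright canister per tray, at (127,153), (192,158) and (256,163) in the top view. The arm is touching nothing and is at rest, so I'll hand in.

```bash
python3 -c "
from rig import arm
print(arm.close_job(), arm.state()['time_s'])"
```

```text
the job is handed in; nothing more can be done
the job is handed in; nothing more can be done
```

The job is done and handed in. I dealt the three canisters in the order asked: the tray next to the handle, then the middle, then the far. Each was lowered until the force showed it resting on the tray floor (3 to 9 N), then released. The last logged move ended at 31.6 s, well inside the 72 s limit.

- **Final checks:** both cameras show exactly one upright canister in each tray, each about 3 mm or less from the tray's centre. The gripper was open, clear of everything and reading no force. I did not see any other object move, but the arm hid a few of them in the last top picture.
- **One disagreement:** the reported tool height read about 22 mm lower than where the cameras showed the fingertips. I set the grasp height from the pictures instead. Each canister then touched its tray floor at the height that predicted.

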